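Fill the handling dishes with capsuled farthings from the dispenser

ROBOT

A 6-joint arm with a two-finger parallel gripper is mounted at the origin on the work surface. World frame = base frame: x ahead of the robot, y to its left, z up, the work surface at z = 0. Lengths are in m, angles in degrees, forces in N, time in s.
With the tool pointing down it reaches from about 0.275 to 0.75 m from the base axis. Payload 10.2 kg.
Tool frame: the origin (TCP) lies midway between the tips of the shut fingers; the grasp point (between the pads) lies 19 mm behind it; z points along the fingers, y is the line along which they close (so a half turn about z gives the same grasp; the last joint's range is limited). The gripper opens to 85 mm and grips with 20 to 120 N. Pads are 22 mm wide; open, the fingers measure 114 mm over their backs; the gripper's body (76 mm by 85 mm) begins 54 mm behind the grasp point. The pads swing forward as they close: fully open they stand 13 mm farther back than shut.
Start: joints at [-87.915, 17.928, 85.812, -0, 76.261, -12.8], TCP at [0.135, -0.507, 0.231] pointing down, gripper open.
Joint ranges: [-168.41, 168.41], [-55.51, 124.54], [10.69, 146.95], [-70.63, 250.63], [1, 178], [-165.06, 165.06]. Speed limits (degrees/s): [136.94, 136.94, 172.46, 180, 180, 180].

INTERFACE

Orientations are given as a 3x3 rotation matrix whose columns are the frame's x, y, z axes.
In Python, from cell import sense, viewer, ctrl, spotter gives the robot as it stands. The module is installed in compiled form; this text tells all that it offers.
- The arm moves only by the tool step_arm, never from a script. Its argument "rows" is a list of rows, each a list of 7 numbers: the shift along the tool's x, y, z as a fraction of full scale, then the turn, a rotation vector about the tool's x, y, z as a fraction of full scale, then the opening, from 0 (shut) to 1 (fully open). In form: [[x, y, z, rx, ry, rz, fingers], ...]. A call has 1 to 20 rows; each row shifts and turns the commanded pose from where the row before left it, along the tool's axes as they then stand; what a row does not reach is not made up. Full scale, the value 1, is 500 mm for a shift and 30 degrees for a turn. A row lasts 1/10 s, in which the tool goes at most 50 mm and 8.59 degrees, less where a joint would pass 70% of its speed; a pose out of reach is approached as far as the arm can. A call with a number of a shift or a turn outside -1 to 1 is refused whole. A call with a gripper value outside its range is refused whole. The fingers move at their own pace and stop on an object; "newtons" is the grip in N (left out, the last holds). Time passes only in rows, so rows that do not move let the fingers close. It gives the time, the measured TCP pose, the force, the opening and the grip force at its end, in the units of the state.
- sense(): the state, without advancing time (a new reading comes with each control period).
- viewer.snapshot(name): name is "side" or "top"; returns (picture, depth): 420x560x3 uint8, red, green, blue; 420x560 float32, m along the optical axis (not along the pixel's ray), 0 where there is no reading.
- viewer.camera_params(name): a dict with "intrinsics" (3x3 intrinsics, pixels), "xyz" and "rotation" of the camera in the world. Camera axes: x right, y down, z forward; pixel columns grow to the right and rows downward; lengths in m; the calibration is good to about 2 mm. A picture is of the moment at which its call begins. camera_params takes no time and is no camera call.
- ctrl.close_job(): hands the job in; it is judged then, once.
Trained networks look in the newest picture that a camera, given by its name, has taken for a name from the list of things; names that differ only in an ending like _2 or _b are one class to them, and where a whole thing is asked for, a point or a joint stands for the part that bears it (a point fixed in the world has none). Each returns a list of dicts, best first, with "p" (0 to 1); they miss things now and then, are a little off and sometimes report something else, mostly with a low value. They report only what shows in the picture. A call takes as long as a camera call. They do not tell look-alikes from the thing itself.
- spotter.silhouettes(label, camera): "region" (420x560 bool, what is visible of it).
- spotter.landmark_of(label, camera): "xyz" ([x, y, z] in m, in the coordinates of the camera as it stood for that picture, good to about 4 mm: a listed point, or the origin of a listed thing).
The state is a dict: "time": time; "joint_pos": joint angles; "dq": joint speeds; "effort": joint torques, N m; "position": TCP position; "ee_rot": TCP orientation; "wrist_force": force on the tool from outside, world axes, zero at the start; "wrist_torque": the same for the moment, N m; "grip_width": finger opening in m; "grasp_force": force on a finger pad.
Only numpy, scipy, OpenCV 4.12 (cv2) and the standard library are available. Lean on these libraries where they do the work, as an engineer would, in place of code of your own. Each camera call takes 0.05 s, during which the arm holds its last target. There are 200 camera calls.

TASK

Make up the handling dishes for the school visit: press the left and then the middle key of the tally counter to wake and zero it, then stand each handled dish under the dispenser's spout, turn the wing knob exactly two clicks clockwise so that two capsuled farthings drop into it, and set the filled dish upright inside the rim of the nickel tray. When every dish stands filled on the tray, press the counter's right key to store the tally. Press one key at a time and fully down, draw no farthing more than the dishes need (one that misses goes into its dish), and leave the weights, jar lid, bare farthing and loupe where they are.

Things in the scene. Friction and masses are not known exactly. Their poses are not given: they have to be found in the camera images.
- spout (a point): Mouth of the dispenser's brass spout (43 mm square, bore 34), opening down 48 mm over the clear desk; capsules fall straight from it. x points to the back, z up. The fixed cast-iron housing, 144 mm square, 72 to 104 mm above the desk, has its front face 20 mm in front (-x) of this point and stands on a base plate 12 mm high that begins 44 mm behind it; the knob's axis is 52 mm behind.
- knob (a joint): Wing knob on an upright spindle: angle in rad, 0 at the start, grows clockwise seen from above. Nine detent clicks a turn, 0.698 rad (40 degrees) apart; let go, it snaps into the nearest (0.1 N m to get over a click). Each click forward drops one capsule from the spout, late in the click (33 to 40 degrees on). Stop at 8 clicks. Turning back brings none back.
- knob_grip (a point): Centre of the wing knob's black bar, 165 mm above the desk: 56 mm long along this frame's x, 12 mm wide along y, 26 mm high; turns with the knob. The highest thing near it is the brass cap (36 mm wide, top 134 mm above the desk) of the clear magazine tube with seven capsules, 52 mm from the knob's axis at the front right.
- tray_in (a point): Centre of the inner floor of the nickel-plated tray, 3 mm above the desk. The tray is fixed, 140 mm along this frame's x and 280 mm along its y, rim 10 mm high, walls 3 mm thick. Its front long side is at -x. Three dishes fit side by side along y, handles out over the front rim.
- key_left (a joint): Left key of the tally counter (as seen from the robot): its travel down in m, 0 to 0.006, sprung (4 N fully down); it counts as pressed beyond 4 mm.
- key_mid (a joint): Middle key of the tally counter, the same.
- key_right (a joint): Right key of the tally counter, the same.
- key_left_top (a point): Centre of the top of the left (+y) key: round, white, 24 mm across, pressed straight down, top 58 mm above the desk. The keys stand in a row 44 mm apart along this frame's y on a fixed grey desk counter 90 by 155 mm; the display hood, 28 mm behind their centres and on (+x), is no higher.
- key_mid_top (a point): Centre of the top of the middle key: round, white, 24 mm across, pressed straight down, top 58 mm above the desk. The keys stand in a row 44 mm apart along this frame's y on a fixed grey desk counter 90 by 155 mm; the display hood, 28 mm behind their centres and on (+x), is no higher.
- key_right_top (a point): Centre of the top of the right (-y) key: round, white, 24 mm across, pressed straight down, top 58 mm above the desk. The keys stand in a row 44 mm apart along this frame's y on a fixed grey desk counter 90 by 155 mm; the display hood, 28 mm behind their centres and on (+x), is no higher.
- dish1_bowl (a point): One of the two or three like dishes (None if absent): nickel bowl 72 mm across, 30 mm high, walls 3 mm, 0.14 kg. This point is on its axis 15 mm above its underside; z up. Its handle, a straight level bar 12 mm wide and 10 mm thick, runs along -x to 106 mm from the axis, its middle 25 mm above the underside; grip it about 75 mm from the axis.
- dish2_bowl (a point): Another handled dish, the same.
- dish3_bowl (a point): Another handled dish, the same.
- cap1_mid (a point): Centre of a copper farthing in its round clear coin capsule, 26 mm across and 6 mm thick, 12 g; its z is the capsule's axis. Capsule 1 is the lowest in the magazine and comes out first, 7 is the last.
- cap2_mid (a point): Centre of capsule 2, the same.
- cap3_mid (a point): Centre of capsule 3, the same.
- cap4_mid (a point): Centre of capsule 4, the same.
- cap5_mid (a point): Centre of capsule 5, the same.
- cap6_mid (a point): Centre of capsule 6, the same.
- cap7_mid (a point): Centre of capsule 7, the same.
- weights_mid (a point): Bystander: nest of brass cup weights, 50 mm across, 34 mm high, its bail to 48 mm; its centre.
- jar_lid_mid (a point): Bystander: round green glass jar lid with a knob, 78 mm across, 30 mm high; its centre.
- farthing_mid (a point): Bystander: a bare copper farthing, 21 mm across, 4 mm thick; its centre.
- loupe_mid (a point): Bystander: folded loupe, 26 by 20 by 16 mm; its centre.
There are look-alikes about, which are no part of the job. Leave any blue or turquoise look-alike of the part that bears dish1_bowl alone. Leave any orange look-alike of the part that bears dish2_bowl alone.

How it is judged (in metres and radians):
On the way, in this order (a step that is already met when the one before it is completed fails the run):
1. the left key is pressed, before anything is dispensed (value of joint key_left above 0.004 m and value of joint knob below 0.4 rad), for 0.05 s.
2. the middle key is pressed, before anything is dispensed (value of joint key_mid above 0.004 m and value of joint knob below 0.4 rad), for 0.05 s.
3. every dish holds two capsules and stands upright inside the tray's rim; no capsule too many was drawn ((distance between each of cap1_mid, cap2_mid and dish1_bowl below 0.034 m or distance between each of cap1_mid, cap3_mid and dish1_bowl below 0.034 m or distance between each of cap1_mid, cap4_mid and dish1_bowl below 0.034 m or distance between each of cap1_mid, cap5_mid and dish1_bowl below 0.034 m or distance between each of cap1_mid, cap6_mid and dish1_bowl below 0.034 m or distance between each of cap2_mid, cap3_mid and dish1_bowl below 0.034 m or distance between each of cap2_mid, cap4_mid and dish1_bowl below 0.034 m or distance between each of cap2_mid, cap5_mid and dish1_bowl below 0.034 m or distance between each of cap2_mid, cap6_mid and dish1_bowl below 0.034 m or distance between each of cap3_mid, cap4_mid and dish1_bowl below 0.034 m or distance between each of cap3_mid, cap5_mid and dish1_bowl below 0.034 m or distance between each of cap3_mid, cap6_mid and dish1_bowl below 0.034 m or distance between each of cap4_mid, cap5_mid and dish1_bowl below 0.034 m or distance between each of cap4_mid, cap6_mid and dish1_bowl below 0.034 m or distance between each of cap5_mid, cap6_mid and dish1_bowl below 0.034 m) and x of dish1_bowl in the frame of tray_in between -0.034 and 0.034 m and y of dish1_bowl in the frame of tray_in between -0.105 and 0.105 m and z of dish1_bowl in the frame of tray_in between 0.01 and 0.019 m and angle between each of dish1_bowl, dish2_bowl, dish3_bowl's own z axis and vertical below 0.08 rad and (distance between each of cap1_mid, cap2_mid and dish2_bowl below 0.034 m or distance between each of cap1_mid, cap3_mid and dish2_bowl below 0.034 m or distance between each of cap1_mid, cap4_mid and dish2_bowl below 0.034 m or distance between each of cap1_mid, cap5_mid and dish2_bowl below 0.034 m or distance between each of cap1_mid, cap6_mid and dish2_bowl below 0.034 m or distance between each of cap2_mid, cap3_mid and dish2_bowl below 0.034 m or distance between each of cap2_mid, cap4_mid and dish2_bowl below 0.034 m or distance between each of cap2_mid, cap5_mid and dish2_bowl below 0.034 m or distance between each of cap2_mid, cap6_mid and dish2_bowl below 0.034 m or distance between each of cap3_mid, cap4_mid and dish2_bowl below 0.034 m or distance between each of cap3_mid, cap5_mid and dish2_bowl below 0.034 m or distance between each of cap3_mid, cap6_mid and dish2_bowl below 0.034 m or distance between each of cap4_mid, cap5_mid and dish2_bowl below 0.034 m or distance between each of cap4_mid, cap6_mid and dish2_bowl below 0.034 m or distance between each of cap5_mid, cap6_mid and dish2_bowl below 0.034 m) and x of dish2_bowl in the frame of tray_in between -0.034 and 0.034 m and y of dish2_bowl in the frame of tray_in between -0.105 and 0.105 m and z of dish2_bowl in the frame of tray_in between 0.01 and 0.019 m and (distance between each of cap1_mid, cap2_mid and dish3_bowl below 0.034 m or distance between each of cap1_mid, cap3_mid and dish3_bowl below 0.034 m or distance between each of cap1_mid, cap4_mid and dish3_bowl below 0.034 m or distance between each of cap1_mid, cap5_mid and dish3_bowl below 0.034 m or distance between each of cap1_mid, cap6_mid and dish3_bowl below 0.034 m or distance between each of cap2_mid, cap3_mid and dish3_bowl below 0.034 m or distance between each of cap2_mid, cap4_mid and dish3_bowl below 0.034 m or distance between each of cap2_mid, cap5_mid and dish3_bowl below 0.034 m or distance between each of cap2_mid, cap6_mid and dish3_bowl below 0.034 m or distance between each of cap3_mid, cap4_mid and dish3_bowl below 0.034 m or distance between each of cap3_mid, cap5_mid and dish3_bowl below 0.034 m or distance between each of cap3_mid, cap6_mid and dish3_bowl below 0.034 m or distance between each of cap4_mid, cap5_mid and dish3_bowl below 0.034 m or distance between each of cap4_mid, cap6_mid and dish3_bowl below 0.034 m or distance between each of cap5_mid, cap6_mid and dish3_bowl below 0.034 m) and x of dish3_bowl in the frame of tray_in between -0.034 and 0.034 m and y of dish3_bowl in the frame of tray_in between -0.105 and 0.105 m and z of dish3_bowl in the frame of tray_in between 0.01 and 0.019 m and z of cap7_mid in the frame of spout above 0.028 m and value of joint knob above 2.44346 rad and (height (world z) of dish1_bowl above -1 m or z of each of cap5_mid, cap6_mid in the frame of spout above 0.028 m) and (height (world z) of dish2_bowl above -1 m or z of each of cap5_mid, cap6_mid in the frame of spout above 0.028 m) and (height (world z) of dish3_bowl above -1 m or z of each of cap5_mid, cap6_mid in the frame of spout above 0.028 m)), for 0.3 s.
4. the right key is pressed (value of joint key_right above 0.004 m), for 0.05 s.
At the end, for the whole second after the job is handed in: Every dish present stands upright (0.08 rad), at rest, on the tray floor inside the rim (its axis within 34 mm of the middle along tray x, 105 mm along y) with exactly two capsules in it; all other capsules are still in the dispenser; knob past 3.5 clicks; the three keys are up again (all of step 3 and value of joint each of key_left, key_mid, key_right below 0.001 m and linear speed of each of dish1, dish2, dish3 below 0.03 m/s); the robot touches nothing.
It fails at once if two keys are held down at the same time (value of joint each of key_left, key_mid above 0.003 m or value of joint each of key_left, key_right above 0.003 m or value of joint each of key_mid, key_right above 0.003 m).
It fails at once if the nest of weights was moved from its place (more than 30 mm) (distance of weights_mid from where it was at the start of the episode above 0.03 m).
It fails at once if the jar lid was moved from its place (more than 30 mm) (distance of jar_lid_mid from where it was at the start of the episode above 0.03 m).
It fails at once if the bare farthing was moved from its place (more than 30 mm) (distance of farthing_mid from where it was at the start of the episode above 0.03 m).
It fails at once if the loupe was moved from its place (more than 30 mm) (distance of loupe_mid from where it was at the start of the episode above 0.03 m).
Of dish1, dish2, dish3 only 2 to 3 are there at a start; the rules pass over those that are not, and their reading is None.
At some moment in a run one of dish1, dish2, dish3 may be knocked a few centimetres aside while the robot is not near it.
It also fails if it takes over 210 s, if anything falls off the work surface, if the arm or the gripper's body presses on something with over 40 N, if the wrist force passes 120 N, or if a joint passes its speed limit or range.

## Working session

There is one attempt and no reset: what is moved stays moved. The work goes in short steps, Python scripts to look and compute and a tool call to move; the robot and the scene stay as the last step left them, time stands still between calls to the robot, and variables do not carry over. Pictures are saved under pics/ and viewed, at most 14 in all, crops included, and the job is handed in when it is done.

Besides the shell and the picture viewer there is one more tool, called after "Emit:" as name(argument=value, ...) on one line, values as JSON. step_arm: Moves the arm, as the interface text tells. Shift numbers are shares of 500 mm and turn numbers shares of 30 degrees, none past 1 either way. Its arguments: {"type":"object","properties":{"rows":{"type":"array","items":{"type":"array","items":{"type":"number"}}},"newtons":{"type":"number"}},"required":["rows"]}

```bash
mkdir -p pics; cat > h.py <<'E'
import numpy as np, cv2
from cell import sense, viewer, ctrl, spotter
def snap(cam,fn=None):
    im,d=viewer.snapshot(cam)
    if fn: cv2.imwrite('pics/'+fn,cv2.cvtColor(im,cv2.COLOR_RGB2BGR))
    return im,d
def toworld(cam,p):
    c=viewer.camera_params(cam); return np.array(c['rotation'])@np.array(p)+np.array(c['xyz'])
def cloud(cam,d):
    c=viewer.camera_params(cam);K=np.array(c['intrinsics'])
    v,u=np.mgrid[:d.shape[0],:d.shape[1]]
    P=np.stack([(u-K[0,2])/K[0,0]*d,(v-K[1,2])/K[1,1]*d,d],-1)
    return P@np.array(c['rotation']).T+np.array(c['xyz'])
def lm(label,cam):
    return [(round(r['p'],2),toworld(cam,r['xyz']).round(4).tolist()) for r in spotter.landmark_of(label,cam)]
E
python3 - <<'E'
from h import *
s=sense();print(s['time'],s['position'],np.round(s['ee_rot'],3).tolist())
for c in('top','side'):
    im,d=snap(c,c+'0.png'); p=viewer.camera_params(c); print(c,p['xyz'],np.round(p['rotation'],3).tolist(),p['intrinsics'][0])
    for l in ['spout','knob_grip','tray_in','key_left_top','key_mid_top','key_right_top','dish1_bowl','weights_mid','jar_lid_mid','farthing_mid','loupe_mid']:
        print(c,l,[x for x in lm(l,c) if x[0]>.15])
E
```

```text
0.0 [ 0.13484524 -0.50710038  0.23070984] [[0.966, 0.257, -0.0], [0.257, -0.966, 0.001], [0.0, -0.001, -1.0]]
top [ 0.33005169 -0.06686852  1.54857493] [[0.01, -0.988, 0.155], [-1.0, -0.01, 0.005], [-0.003, -0.155, -0.988]] [529.9904838    0.         286.62366361]
top spout [(0.94, [0.638, -0.0003, 0.0481])]
top knob_grip [(0.28, [0.7799, -0.218, 0.0109])]
top tray_in [(0.6, [0.5071, 0.3162, 0.002])]
top key_left_top [(0.54, [0.6678, -0.2102, 0.0574])]
top key_mid_top [(0.49, [0.6391, -0.2397, 0.0603]), (0.47, [0.7265, 0.2015, 0.0179])]
top key_right_top [(0.49, [0.6063, -0.2687, 0.0619]), (0.42, [0.7269, 0.2025, 0.015])]
top dish1_bowl [(0.83, [0.3517, -0.3703, 0.017]), (0.64, [0.4854, -0.488, 0.0148])]
top weights_mid [(0.71, [0.728, 0.2019, 0.0149]), (0.63, [0.5072, 0.315, 0.0009])]
top jar_lid_mid [(0.81, [0.6732, 0.3298, 0.0163])]
top farthing_mid [(0.62, [0.5394, -0.1474, 0.0151]), (0.52, [0.3756, -0.068, 0.0048])]
top loupe_mid [(0.51, [0.7808, -0.2178, 0.0123]), (0.47, [0.6879, -0.0098, 0.1644])]
side [0.493452   0.73724725 0.87707493] [[-0.996, -0.063, 0.065], [-0.09, 0.684, -0.723], [0.001, -0.726, -0.687]] [485.71286356   0.         279.47696361]
side spout [(0.92, [0.6374, 0.0009, 0.0482])]
side knob_grip [(0.91, [0.69, -0.0111, 0.1678])]
side tray_in [(0.89, [0.5, 0.3111, 0.0056]), (0.33, [0.6715, -0.2082, 0.0571])]
side key_left_top [(0.51, [0.6714, -0.2089, 0.0572])]
side key_mid_top [(0.61, [0.635, -0.2347, 0.0533])]
side key_right_top [(0.48, [0.6083, -0.2738, 0.0564])]
side dish1_bowl [(0.74, [0.4776, -0.485, 0.0132]), (0.7, [0.3494, -0.375, 0.0155]), (0.69, [0.536, -0.1504, 0.013])]
side weights_mid [(0.98, [0.7234, 0.2002, 0.0137]), (0.32, [0.5014, 0.3115, 0.0039])]
side jar_lid_mid []
side farthing_mid [(0.37, [0.3733, -0.072, -0.0011])]
side loupe_mid [(0.64, [0.7816, -0.2158, 0.0102]), (0.56, [0.7228, 0.2012, 0.0121])]
```

View pics/top0.png

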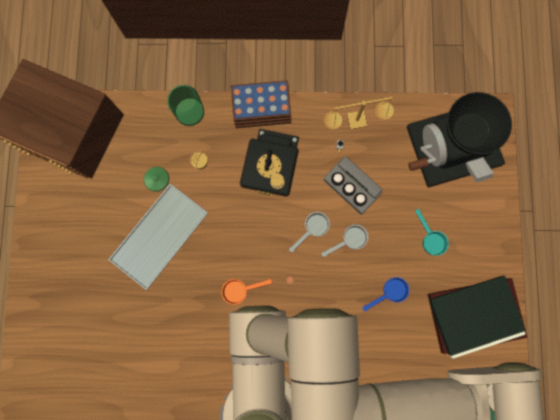

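View pics/side0.png

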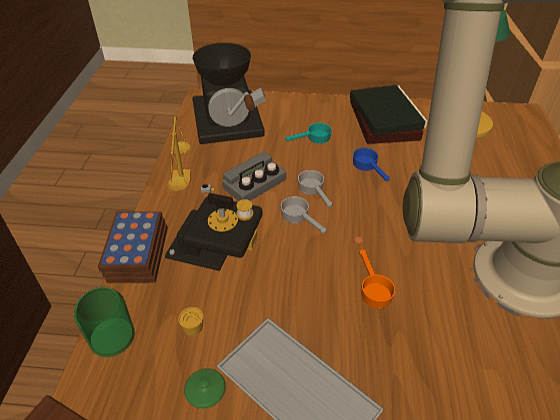

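Top view: dispenser at px (270,165), keys at (338,178), (349,188), (361,199), tray (158,237) and two grey dishes at (317,224) and (355,237). The orange, blue and teal dishes are look-alikes. The side view agrees; a third dish would have to be hidden behind the arm.

```bash
cat >> h.py <<'E'
def dishes(cam,im,d,near=None):
    "grey bowls: (axis xy, handle yaw) from silhouettes"
    P=cloud(cam,d); out=[]
    for r in spotter.silhouettes('dish1_bowl',cam):
        m=r['region']&(d>0)
        if r['p']<.3 or m.sum()<60: continue
        hsv=cv2.cvtColor(im,cv2.COLOR_RGB2HSV)[m]
        q=P[m]; sat=float(np.median(hsv[:,1]))
        if sat>110: continue
        q=q[(q[:,2]>.017)&(q[:,2]<.045)]
        if len(q)<30: continue
        out.append((round(r['p'],2),round(sat),q))
    return out
def fitdish(q):
    "fit model outline (disc r36 + bar) to points in plan view: bowl rim + handle"
    from scipy.optimize import minimize
    xy=q[:,:2]
    def cost(v):
        c=np.array(v[:2]);h=np.array([np.cos(v[2]),np.sin(v[2])])
        r=xy-c;R=np.hypot(*r.T);a=r@h;b=r@np.array([-h[1],h[0]])
        disc=np.maximum(R-.036,0)
        bar=np.hypot(np.maximum(np.abs(b)-.006,0),np.maximum(np.maximum(.03-a,a-.106),0))
        tip=.3*abs(np.percentile(a,99)-.1045)
        return np.mean(np.minimum(disc,bar))*5+tip+.3*max(0,.0355-np.percentile(-a,99))+.1*abs(np.percentile(b,98)+np.percentile(b,2))
    best=None
    m=np.median(xy,0)
    for t in np.linspace(-np.pi,np.pi,16,endpoint=False):
        x0=[m[0]-.015*np.cos(t),m[1]-.015*np.sin(t),t]
        s=minimize(cost,x0,method='Nelder-Mead',options=dict(initial_simplex=[x0,[x0[0]+.015,x0[1],t],[x0[0],x0[1]+.015,t],[x0[0],x0[1],t+.3]],maxiter=400))
        if best is None or s.fun<best.fun: best=s
    v=best.x
    return np.round([v[0],v[1]],4).tolist(),round(np.degrees(v[2])%360,1),round(best.fun*1e3,2)
E
python3 - <<'E'
from h import *
for c in('top','side'):
    im,d=snap(c)
    for p,s,q in dishes(c,im,d): print(c,p,s,len(q),fitdish(q))
    P=cloud(c,d)
    # knob bar
    K=(np.hypot(P[...,0]-.69,P[...,1]+.0107)<.045)&(P[...,2]>.158)&(P[...,2]<.19)&(d>0)
    q=P[K]; w=cv2.minAreaRect((q[:,:2]*1000).astype(np.float32)); print('bar',K.sum(),q.mean(0).round(4),w, np.degrees(np.arctan2(*np.linalg.eigh(np.cov(q[:,:2].T))[1][::-1,1])))
    # housing top
    H=(np.hypot(P[...,0]-.69,P[...,1]+.0107)<.13)&(abs(P[...,2]-.104)<.005)&(d>0)
    print('housing',cv2.minAreaRect((P[H][:,:2]*1000).astype(np.float32)))
    for l in('tray_in',):
        for r in spotter.silhouettes(l,c):
            q=P[r['region']&(d>0)]; q=q[q[:,2]<.03]; 
            if len(q)>20:print(l,r['p'],cv2.minAreaRect((q[:,:2]*1000).astype(np.float32)),q[:,:2].mean(0),np.median(q[:,2]))
E
```

```text
top 0.79 23 216 ([0.5343, -0.146], np.float64(134.7), np.float64(1.1))
bar 108 [ 0.6869 -0.0087  0.1743] ((687.822265625, -8.658012390136719), (16.56875228881836, 54.62995147705078), 84.84869384765625) 168.802398173128
housing ((687.958251953125, -8.527801513671875), (142.6885528564453, 141.7412109375), 78.50233459472656)
tray_in 0.82 ((501.83770751953125, 316.42193603515625), (150.48704528808594, 288.61163330078125), 53.197914123535156) [0.49960416 0.31638649] 0.003465530632752456
side 0.92 40 378 ([0.5346, -0.1464], np.float64(134.9), np.float64(0.43))
bar 252 [ 0.6873 -0.0051  0.1714] ((688.21240234375, -5.969560623168945), (17.10361671447754, 55.12317657470703), 78.195556640625) 169.44852931712816
housing ((687.7159423828125, -7.060302734375), (144.03512573242188, 141.41517639160156), 78.88459014892578)
tray_in 0.83 ((498.17974853515625, 313.6129150390625), (148.09890747070312, 286.9339904785156), 54.596920013427734) [0.50788285 0.29788279] 0.004384450862839007
```

```bash
cat >> h.py <<'E'
from scipy.spatial.transform import Rotation as R
def Rd(yaw):
    c,s=np.cos(np.radians(yaw)),np.sin(np.radians(yaw)); return np.array([[c,s,0],[s,-c,0],[0,0,-1.]])
def plan(pts,yaw,p0=None):
    "turn first (sum of rotvec, full-scale units), then shifts in the turned frame"
    s=sense(); p=np.array(s['position'] if p0 is None else p0); A=np.array(s['ee_rot']); B=Rd(yaw)
    rv=R.from_matrix(A.T@B).as_rotvec(degrees=True)
    print('t',round(s['time'],1),'p',p.round(4),'yaw',np.degrees(np.arctan2(A[1,0],A[0,0])).round(1),'grip',round(s['grip_width'],4),'j6',np.round(s['joint_pos'][5],0),'j1',np.round(s['joint_pos'][0]))
    print(' turn',(rv/30).round(3),'minrows',int(np.ceil(np.linalg.norm(rv)/8)))
    for q in pts:
        d=B.T@(np.array(q)-p); print(' shift',(d/.5).round(4),'minrows',int(np.ceil(np.linalg.norm(d)/.045))); p=np.array(q)
E
python3 - <<'E'
from h import *
plan([(.6696,-.2096,.12),(.6696,-.2096,.0525),(.6696,-.2096,.075),(.6384,-.2404,.075),(.6384,-.2404,.0525),(.6384,-.2404,.2)],44.6)
im,d=snap('top');P=cloud('top',d)
hsv=cv2.cvtColor(im,cv2.COLOR_RGB2HSV)
m=(d>0)&(hsv[...,1]<100)&(P[...,2]>.017)&(P[...,2]<.045)&(P[...,0]>.2)&(P[...,0]<.75)&(P[...,1]<.15)&(P[...,1]>-.55)
n,l,st,ce=cv2.connectedComponentsWithStats(m.astype(np.uint8))
for i in range(1,n):
    if st[i,4]>60: print(st[i],ce[i].round(),fitdish(P[l==i]))
E
```

```text
t 1.5 p [ 0.1348 -0.5074  0.2313] yaw 14.9 grip 0.0853 j6 -13.0 j1 -88.0
 turn [-0.   -0.   -0.99] minrows 4
 shift [1.1797 0.3269 0.2226] minrows 14
 shift [0.    0.    0.135] minrows 2
 shift [ 0.     0.    -0.045] minrows 1
 shift [-0.0877  0.      0.    ] minrows 1
 shift [0.    0.    0.045] minrows 1
 shift [ 0.     0.    -0.295] minrows 4
[324 158  58  56 704] [349. 189.] ([0.6212, -0.2664], np.float64(48.4), np.float64(42.15))
[422 163  33  23 483] [437. 174.] ([0.687, -0.4966], np.float64(274.6), np.float64(19.34))
[289 212  41  40 225] [308. 232.] ([0.5346, -0.1462], np.float64(134.8), np.float64(1.2))
[321 225  47  32 229] [345. 242.] ([0.4992, -0.2555], np.float64(119.1), np.float64(1.21))
```

Emit:
step_arm(rows=[[0,0,0,0,0,-0.2475,0],[0,0,0,0,0,-0.2475,0],[0,0,0,0,0,-0.2475,0],[0,0,0,0,0,-0.2475,0],[0.0737,0.0204,0,0,0,0,0],[0.0737,0.0204,0,0,0,0,0],[0.0737,0.0204,0,0,0,0,0],[0.0737,0.0204,0,0,0,0,0],[0.0737,0.0204,0,0,0,0,0],[0.0737,0.0204,0,0,0,0,0],[0.0737,0.0204,0,0,0,0,0],[0.0737,0.0204,0,0,0,0,0],[0.0737,0.0204,0,0,0,0,0],[0.0737,0.0204,0,0,0,0,0],[0.0737,0.0204,0.037,0,0,0,0],[0.0737,0.0204,0.037,0,0,0,0],[0.0737,0.0204,0.037,0,0,0,0],[0.0737,0.0204,0.037,0,0,0,0],[0.0737,0.0204,0.037,0,0,0,0],[0.0737,0.0204,0.037,0,0,0,0]])

```text
time: 3.55
position: [0.6706, -0.2088, 0.1194]
ee_rot: [[0.712, 0.702, -0.0], [0.702, -0.712, -0.0], [-0.0, -0.0, -1.0]]
wrist_force: [0.5, -1.2, 0.4]
grip_width: 0.0002
grasp_force: 0.0
```

```bash
python3 - <<'E'
from h import *
im,d=snap('side','k.png');P=cloud('side',d)
cv2.imwrite('pics/k2.png',cv2.resize(cv2.cvtColor(im,cv2.COLOR_RGB2BGR)[80:280,180:420],None,fx=3,fy=3))
plan([(.6696,-.2096,.0525)],44.6)
print(sense()['wrist_force'])
for k in('left','mid','right'): print([lm('key_%s_top'%k,c)[:2] for c in('side','top')])
snap('top')
# white tops
for c in('side','top'):
    im,d=snap(c);P=cloud(c,d)
    hs=cv2.cvtColor(im,cv2.COLOR_RGB2HSV)
    m=(hs[...,1]<60)&(hs[...,2]>150)&(np.hypot(P[...,0]-.638,P[...,1]+.24)<.08)&(abs(P[...,2]-.057)<.006)
    n,l,st,ce=cv2.connectedComponentsWithStats(m.astype(np.uint8))
    for i in range(1,n):
        if st[i,4]>10: print(c,st[i,4],P[l==i].mean(0).round(4))
E
```

```text
t 3.6 p [ 0.6728 -0.2045  0.1146] yaw 44.8 grip -0.0001 j6 19.0 j1 -26.0
 turn [-0.01  -0.     0.006] minrows 1
 shift [-0.0117  0.0028  0.1241] minrows 2
[ 3.40580457  3.43197498 -3.0278322 ]
[[(0.45, [0.4998, 0.3131, 0.0074])], [(0.4, [0.6687, -0.2083, 0.0582])]]
[[(0.39, [0.6377, -0.2352, 0.0561])], [(0.56, [0.6393, -0.2416, 0.0621])]]
[[(0.59, [0.6064, -0.2696, 0.0567])], [(0.57, [0.6055, -0.2707, 0.0616])]]
side 20 [ 0.6029 -0.2685  0.0579]
side 13 [ 0.6623 -0.1994  0.0571]
top 50 [ 0.6069 -0.27    0.0573]
```

View pics/k2.png

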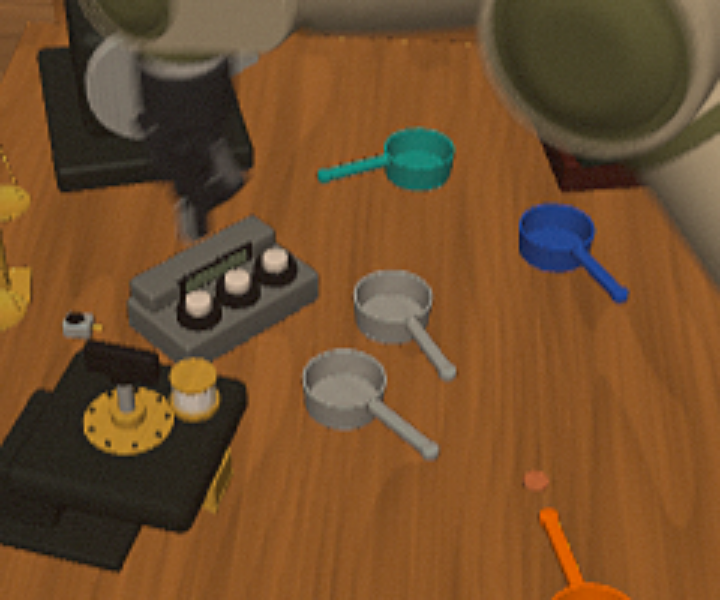

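The crop shows the three keys at about (200,300), (238,283) and (275,262), with the shut gripper above the left one and both grey dishes undisturbed. I'll settle the arm, then press.

Emit:
step_arm(rows=[[0,0,0,0,0,0,0],[0,0,0,0,0,0,0],[0,0,0,0,0,0,0],[0,0,0,0,0,0,0]])

```text
time: 4.45
position: [0.6693, -0.2097, 0.1203]
ee_rot: [[0.712, 0.702, -0.0], [0.702, -0.712, 0.0], [0.0, -0.0, -1.0]]
wrist_force: [-0.2, -0.2, -0.6]
grip_width: -0.0004
grasp_force: 0.0
```

```bash
python3 - <<'E'
from h import *
plan([(.6696,-.2096,.0525)],44.6)
plan([(.6696,-.2096,.0525)],44.6)
E
```

```text
t 4.5 p [ 0.6693 -0.2097  0.1203] yaw 44.6 grip -0.0004 j6 18.0 j1 -27.0
 turn [-0. -0. -0.] minrows 1
 shift [0.0006 0.0002 0.1356] minrows 2
t 4.5 p [ 0.6693 -0.2097  0.1203] yaw 44.6 grip -0.0004 j6 18.0 j1 -27.0
 turn [-0. -0. -0.] minrows 1
 shift [0.0006 0.0002 0.1356] minrows 2
```

Emit:
step_arm(rows=[[0,0,0.06,0,0,0,0],[0,0,0.04,0,0,0,0],[0,0,0.02,0,0,0,0],[0,0,0.01,0,0,0,0],[0,0,0.006,0,0,0,0],[0,0,0,0,0,0,0],[0,0,0,0,0,0,0],[0,0,0,0,0,0,0]])

```text
time: 5.25
position: [0.6697, -0.2098, 0.0532]
ee_rot: [[0.712, 0.702, 0.001], [0.702, -0.712, -0.001], [0.0, 0.001, -1.0]]
wrist_force: [-0.5, 0.7, 2.9]
grip_width: -0.0004
grasp_force: 1.6
```

Emit:
step_arm(rows=[[0,0,0.003,0,0,0,0],[0,0,0,0,0,0,0],[0,0,0,0,0,0,0],[0,0,-0.024,0,0,0,0],[0,0,-0.024,0,0,0,0],[-0.0438,0,0,0,0,0,0],[-0.0438,0,0,0,0,0,0],[0,0,0,0,0,0,0],[0,0,0,0,0,0,0],[0,0,0,0,0,0,0]])

```text
time: 6.25
position: [0.6387, -0.2399, 0.0751]
ee_rot: [[0.712, 0.702, 0.001], [0.702, -0.712, -0.0], [0.0, 0.0, -1.0]]
wrist_force: [0.3, -0.2, 0.5]
grip_width: 0.0002
grasp_force: 0.0
```

Emit:
step_arm(rows=[[0,0,0.024,0,0,0,0],[0,0,0.014,0,0,0,0],[0,0,0.01,0,0,0,0],[0,0,0,0,0,0,0],[0,0,0,0,0,0,0],[0,0,0,0,0,0,0]])

```text
time: 6.85
position: [0.6384, -0.2399, 0.052]
ee_rot: [[0.712, 0.702, 0.0], [0.702, -0.712, 0.0], [0.0, -0.0, -1.0]]
wrist_force: [-3.3, 3.6, 11.0]
grip_width: -0.0
grasp_force: 6.1
```

Emit:
step_arm(rows=[[0,0,-0.03,0,0,0,0],[0,0,-0.07,0,0,0,0],[0,0,-0.07,0,0,0,0.5],[0,0,-0.07,0,0,0,0.5],[0,0,-0.06,0,0,-0.25,0.5],[0,0,0,0,0,-0.25,0.5],[0,0,0,0,0,-0.25,0.5],[0,0,0,0,0,-0.25,0.5],[0,0,0,0,0,-0.25,0.5],[0,0,0,0,0,-0.25,0.5],[0,0,0,0,0,-0.25,0.5],[0,0,0,0,0,-0.25,0.5],[0,0,0,0,0,-0.25,0.5],[0,0,0,0,0,-0.25,0.5],[0,0,0,0,0,-0.25,0.5],[0,0,0,0,0,-0.257,0.5],[0,0,0,0,0,0,0.5],[0,0,0,0,0,0,0.5]])

```text
time: 8.65
position: [0.6381, -0.2404, 0.2008]
ee_rot: [[-0.702, 0.712, -0.0], [0.712, 0.702, 0.0], [0.0, -0.0, -1.0]]
wrist_force: [-0.3, -0.3, 0.2]
grip_width: 0.0429
grasp_force: 0.0
```

```bash
cat >> h.py <<'E'
def grey(cam='top'):
    im,d=snap(cam);P=cloud(cam,d); hsv=cv2.cvtColor(im,cv2.COLOR_RGB2HSV)
    m=(d>0)&(hsv[...,1]<100)&(P[...,2]>.016)&(P[...,2]<.05)&(P[...,0]>.2)&(P[...,0]<.78)&(P[...,1]<.5)&(P[...,1]>-.6)
    n,l,st,ce=cv2.connectedComponentsWithStats(m.astype(np.uint8))
    for i in range(1,n):
        if 60<st[i,4]<450: print(cam,st[i,4],ce[i].round(),fitdish(P[l==i]))
E
python3 - <<'E'
from h import *
plan([(.4817,-.0928,.10),(.4817,-.0928,.008)],134.8)
grey();grey('side')
snap('side','s2.png')
E
```

```text
t 8.7 p [ 0.6381 -0.2404  0.2008] yaw 134.6 grip 0.0429 j6 -75.0 j1 -30.0
 turn [-0.    -0.    -0.007] minrows 1
 shift [ 0.43   -0.0139  0.2015] minrows 6
 shift [0.    0.    0.184] minrows 3
top 116 [420. 151.] ([0.7529, -0.4578], np.float64(219.5), np.float64(25.13))
top 72 [362. 237.] ([0.4989, -0.2685], np.float64(141.3), np.float64(21.38))
side 127 [386. 130.] ([0.3138, -0.4928], np.float64(175.6), np.float64(10.14))
side 352 [315. 185.] ([0.499, -0.2561], np.float64(118.8), np.float64(2.03))
side 404 [301. 212.] ([0.534, -0.1458], np.float64(134.6), np.float64(1.68))
side 81 [191. 250.] ([0.7641, 0.0209], np.float64(179.9), np.float64(31.77))
```

View pics/s2.png

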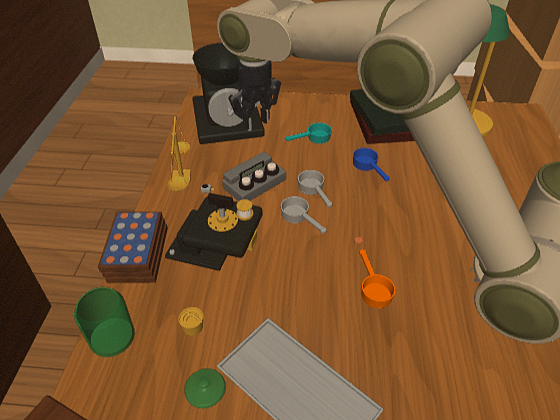

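The side view shows exactly two grey dishes, at (311,180) and (295,209); nothing else grey is hidden now. Next I'll grip the nearer dish.

Emit:
step_arm(rows=[[0.072,-0.0023,0,0,0,0,0.5],[0.072,-0.0023,0,0,0,0,0.5],[0.072,-0.0023,0.03,0,0,0,0.5],[0.072,-0.0023,0.05,0,0,0,0.5],[0.072,-0.0023,0.06,0,0,0,0.5],[0.07,-0.0023,0.06,0,0,0,0.5],[0,0,0.06,0,0,0,0.5],[0,0,0.06,0,0,0,0.5],[0,0,0.045,0,0,0,0.5],[0,0,0.02,0,0,0,0.5],[0,0,0,0,0,0,0.5],[0,0,0,0,0,0,0.5],[0,0,0,0,0,0,0],[0,0,0,0,0,0,0],[0,0,0,0,0,0,0],[0,0,0,0,0,0,0],[0,0,0,0,0,0,0],[0,0,0,0,0,0,0]], newtons=40)

```text
time: 10.6
position: [0.482, -0.0928, 0.0087]
ee_rot: [[-0.705, 0.71, 0.001], [0.71, 0.705, -0.0], [-0.001, 0.0, -1.0]]
wrist_force: [-0.4, 1.0, 6.1]
grip_width: 0.011
grasp_force: 42.1
```

```bash
python3 - <<'E'
from h import *
p=sense()['position']
plan([(.4666,.0356,.0187),(.5646,.0158,.0187),(.5646,.0158,.009)],168.6,p0=(p[0],p[1],p[2]+.01))
E
```

```text
t 10.6 p [ 0.482  -0.0928  0.0187] yaw 134.8 grip 0.011 j6 -69.0 j1 -25.0
 turn [ 0.     0.002 -1.127] minrows 5
 shift [ 8.100e-02  2.457e-01 -1.000e-04] minrows 3
 shift [-2.e-01 -1.e-04  0.e+00] minrows 3
 shift [0.     0.     0.0194] minrows 1
```

Emit:
step_arm(rows=[[0,0,-0.01,0,0,0,0],[0,0,-0.01,0,0,0,0],[0,0,0,0,0,-0.1127,0],[0,0,0,0,0,-0.2254,0],[0,0,0,0,0,-0.2254,0],[0,0,0,0,0,-0.2254,0],[0,0,0,0,0,-0.2254,0],[0,0,0,0,0,-0.1127,0],[0.0162,0.0491,0,0,0,0,0],[0.0162,0.0491,0,0,0,0,0],[0.0162,0.0491,0,0,0,0,0],[0.0162,0.0491,0,0,0,0,0],[0.0162,0.0491,0,0,0,0,0],[0,0,0,0,0,0,0],[0,0,0,0,0,0,0],[0,0,0,0,0,0,0]])

```text
time: 12.2
position: [0.4665, 0.0349, 0.0184]
ee_rot: [[-0.98, 0.198, 0.0], [0.198, 0.98, -0.0], [-0.0, -0.0, -1.0]]
wrist_force: [0.8, -0.5, -1.1]
grip_width: 0.0112
grasp_force: 41.2
```

```bash
python3 - <<'E'
from h import *
plan([(.5646,.0158,.0187),(.5646,.0158,.009)],168.6)
for c in('top','side'):
    grey(c); print(lm('dish1_bowl',c)); print(lm('spout',c))
E
```

```text
t 12.2 p [0.4665 0.0349 0.0184] yaw 168.6 grip 0.0112 j6 -89.0 j1 -10.0
 turn [-0.     0.    -0.001] minrows 1
 shift [-0.1999  0.0014 -0.0006] minrows 3
 shift [0.     0.     0.0194] minrows 1
top 117 [420. 151.] ([0.7479, -0.4618], np.float64(41.1), np.float64(25.18))
top 96 [259. 214.] ([0.5584, 0.0137], np.float64(97.4), np.float64(21.58))
top 230 [345. 242.] ([0.499, -0.2554], np.float64(119.0), np.float64(1.3))
[(0.8, [0.4851, -0.4892, 0.0117]), (0.73, [0.5447, 0.0194, 0.0235]), (0.72, [0.3517, -0.3712, 0.0174]), (0.69, [0.673, 0.3322, 0.0169]), (0.67, [0.7243, 0.2024, 0.0162])]
[(0.74, [0.6683, -0.2078, 0.0569]), (0.63, [0.6367, -0.0013, 0.0495]), (0.24, [0.5051, 0.3145, 0.0026])]
side 92 [191. 250.] ([0.7523, 0.0211], np.float64(1.2), np.float64(31.43))
side 115 [325. 266.] ([0.4621, 0.0447], np.float64(179.2), np.float64(28.82))
[(0.96, [0.5423, 0.0183, 0.0209]), (0.88, [0.4808, -0.4858, 0.017])]
[(0.93, [0.6395, 0.0007, 0.0472]), (0.53, [0.3758, -0.0701, -0.0006]), (0.5, [0.636, -0.2356, 0.0559])]
```

Emit:
step_arm(rows=[[-0.02,0.0014,0,0,0,0,0],[-0.04,0,0,0,0,0,0],[-0.04,0,0,0,0,0,0],[-0.04,0,0,0,0,0,0],[-0.04,0,0,0,0,0,0],[-0.018,0,0,0,0,0,0],[0,0,0,0,0,0,0],[0,0,0,0,0,0,0],[0,0,0.01,0,0,0,0],[0,0,0.009,0,0,0,0],[0,0,0,0,0,0,0],[0,0,0,0,0,0,0]])

```text
time: 13.7
position: [0.5632, 0.0167, 0.0089]
ee_rot: [[-0.98, 0.197, -0.0], [0.197, 0.98, -0.0], [0.0, -0.0, -1.0]]
wrist_force: [-2.3, -0.1, 2.1]
grip_width: 0.0111
grasp_force: 41.8
```

Emit:
step_arm(rows=[[0,0,0,0,0,0,0.2],[0,0,0,0,0,0,0.3],[0,0,0,0,0,0,0.4],[0,0,0,0,0,0,0.4],[0,0,-0.03,0,0,0,0.4],[0,0,-0.06,0,0,0,0.4],[0.08,0,-0.04,0,0,0,0.4],[0.08,0,-0.06,0,0,0,0.4],[0,0,-0.09,0,0,0,0.4],[0,0,-0.09,0,0,0,0.5],[0,0,0,0,0,0,0.5],[0,0,0,0,0,0,0.5],[0,0,0,0,0,0,0.5],[0,0,0,0,0,0,0.5]])

```text
time: 15.1
position: [0.4846, 0.0325, 0.1925]
ee_rot: [[-0.98, 0.198, -0.003], [0.198, 0.98, 0.0], [0.003, -0.0, -1.0]]
wrist_force: [0.1, 0.3, -0.5]
grip_width: 0.0427
grasp_force: 0.0
```

```bash
python3 - <<'E'
from h import *
plan([(.6885,-.0085,.215),(.6885,-.0085,.147)],168.6)
for c in('top','side'):
    im,d=snap(c,c+'3.png'); print(lm('dish1_bowl',c)); print(lm('spout',c));print(lm('knob_grip',c));grey(c)
    P=cloud(c,d)
    K=(np.hypot(P[...,0]-.6885,P[...,1]+.0087)<.045)&(P[...,2]>.158)&(P[...,2]<.19)&(d>0)
    q=P[K]
    if len(q)>20:print('bar',K.sum(),q.mean(0).round(4),cv2.minAreaRect((q[:,:2]*1000).astype(np.float32)), np.degrees(np.arctan2(*np.linalg.eigh(np.cov(q[:,:2].T))[1][::-1,1])))
E
python3 -c "
import cv2
a=cv2.imread('pics/side3.png')[140:300,140:360];b=cv2.imread('pics/top3.png')[100:260,200:420]
cv2.imwrite('pics/c3.png',cv2.resize(cv2.vconcat([a,b]),None,fx=1.8,fy=1.8,interpolation=cv2.INTER_CUBIC))"
```

```text
t 15.1 p [0.4846 0.0325 0.1925] yaw 168.6 grip 0.0427 j6 -89.0 j1 -10.0
 turn [-0.    -0.005  0.   ] minrows 1
 shift [-4.16e-01  2.00e-04 -4.51e-02] minrows 5
 shift [0.    0.    0.136] minrows 2
[(0.94, [0.4842, -0.4874, 0.0157]), (0.93, [0.3489, -0.3716, 0.0143]), (0.49, [0.6409, 0.0011, 0.0159])]
[(0.63, [0.3735, -0.0713, 0.003]), (0.6, [0.6361, -0.0024, 0.0456])]
[(0.59, [0.6912, -0.0096, 0.1686]), (0.33, [0.5048, 0.3169, 0.002])]
top 112 [420. 151.] ([0.7594, -0.4511], np.float64(225.2), np.float64(25.23))
top 230 [345. 242.] ([0.499, -0.2553], np.float64(119.2), np.float64(1.07))
bar 107 [ 0.6867 -0.0088  0.1748] ((687.7876586914062, -9.899850845336914), (14.976237297058105, 54.50140380859375), 78.73314666748047) 168.9428505711119
[(0.87, [0.641, 0.0009, 0.0131]), (0.77, [0.35, -0.3763, 0.0148])]
[(0.88, [0.6384, -0.0008, 0.0501])]
[(0.56, [0.6901, -0.0085, 0.1688])]
side 104 [393. 131.] ([0.2971, -0.472], np.float64(194.9), np.float64(4.2))
side 74 [301. 179.] ([0.524, -0.259], np.float64(91.9), np.float64(23.39))
side 328 [264. 255.] ([0.6338, 0.0063], np.float64(170.3), np.float64(3.79))
side 70 [191. 250.] ([0.738, 0.0225], np.float64(356.6), np.float64(31.71))
bar 254 [ 0.6873 -0.0051  0.1712] ((688.2347412109375, -6.538658142089844), (17.049331665039062, 54.99117660522461), 80.8519287109375) 169.68815426794836
```

View pics/c3.png

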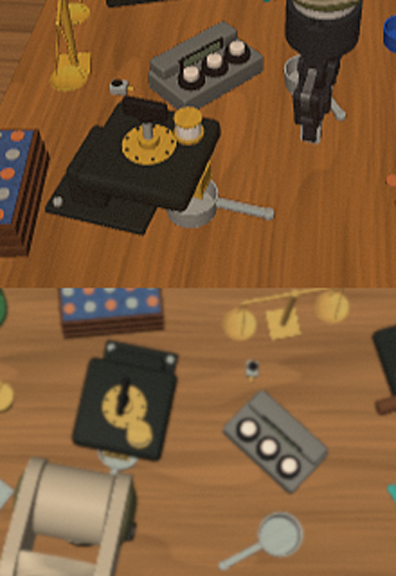

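Side crop: the dish stands under the spout with its handle to the front. Top crop: the black wing bar is at about (124,398). Now the knob.

Emit:
step_arm(rows=[[0,0,-0.045,0,0,0,0.5],[-0.07,0,0,0,0,0,0.5],[-0.09,0,0,0,0,0,0.5],[-0.09,0,0,0,0,0,0.5],[-0.09,0,0,0,0,0,0.5],[-0.076,0,0,0,0,0,0.5],[0,0,0,0,0,0,0.5],[0,0,0,0,0,0,0.5],[0,0,0,0,0,0,0.5],[0,0,0.06,0,0,0,0.5],[0,0,0.06,0,0,0,0.5],[0,0,0.016,0,0,0,0.5],[0,0,0,0,0,0,0.5],[0,0,0,0,0,0,0.5]])

```text
time: 17.0
position: [0.6894, -0.0086, 0.1505]
ee_rot: [[-0.98, 0.197, 0.003], [0.197, 0.98, -0.001], [-0.003, 0.0, -1.0]]
wrist_force: [-0.3, -0.0, 0.7]
grip_width: 0.0426
grasp_force: 0.0
```

Emit:
step_arm(rows=[[0,0,0,0,0,0,0.1],[0,0,0,0,0,0,0],[0,0,0,0,0,0,0],[0,0,0,0,0,0,0],[0,0,0,0,0,0,0],[0,0,0,0,0,0,0]], newtons=30)

```text
time: 17.6
position: [0.6893, -0.009, 0.1496]
ee_rot: [[-0.98, 0.198, 0.002], [0.198, 0.98, -0.001], [-0.002, -0.0, -1.0]]
wrist_force: [-1.8, -0.7, 4.9]
grip_width: 0.0109
grasp_force: 33.8
```

Emit:
step_arm(rows=[[0,0,0,0,0,0.1,0],[0,0,0,0,0,0.2,0],[0,0,0,0,0,0.2,0],[0,0,0,0,0,0.2,0],[0,0,0,0,0,0.2,0],[0,0,0,0,0,0.2,0],[0,0,0,0,0,0.2,0],[0,0,0,0,0,0.1,0],[0,0,0,0,0,0.2,0],[0,0,0,0,0,0.2,0],[0,0,0,0,0,0.2,0],[0,0,0,0,0,0.2,0],[0,0,0,0,0,0.2,0],[0,0,0,0,0,0.2,0],[0,0,0,0,0,0.2,0],[0,0,0,0,0,0.09,0],[0,0,0,0,0,0,0],[0,0,0,0,0,0,0],[0,0,0,0,0,0,0],[0,0,0,0,0,0,0]])

```text
time: 19.6
position: [0.688, -0.0099, 0.1496]
ee_rot: [[0.141, 0.99, -0.002], [0.99, -0.141, -0.002], [-0.003, -0.002, -1.0]]
wrist_force: [-11.4, -5.6, 9.0]
grip_width: 0.0114
grasp_force: 34.2
```

Emit:
step_arm(rows=[[0,0,0,0,0,0,0.3],[0,0,0,0,0,0,0.5],[0,0,0,0,0,0,0.5],[0,0,0,0,0,0,0.5],[0,0,-0.06,0,0,0,0.5],[0,0,-0.08,0,0,0,0.5],[0,0.08,0,0,0,0,0.5],[0,0.09,0,0,0,0,0.5],[0,0.09,0,0,0,0,0.5],[0,0.09,0,0,0,0,0.5],[0,0.08,0,0,0,0,0.5],[0,0,0,0,0,0,0.5],[0,0,0,0,0,0,0.5],[0,0,0,0,0,0,0.5]])

```text
time: 21.0
position: [0.8096, -0.0325, 0.2015]
ee_rot: [[0.14, 0.989, 0.047], [0.99, -0.14, -0.002], [0.005, 0.047, -0.999]]
wrist_force: [1.1, -0.0, 0.3]
grip_width: 0.0429
grasp_force: 0.0
```

```bash
python3 - <<'E'
from h import *
s=sense();p=s['position'];A=np.array(s['ee_rot'])
print(np.round(A.T@(np.array([.4846,.0325,.205])-p)/.5,4)); plan([],168.6)
E
```

```text
[ 0.0376 -0.6608 -0.038 ]
t 21.0 p [ 0.8096 -0.0325  0.2015] yaw 81.9 grip 0.0429 j6 -3.0 j1 -11.0
 turn [ 0.079  0.061 -2.889] minrows 11
```

Emit:
step_arm(rows=[[0,0,-0.02,0,0,0,0.5],[0,-0.04,0,0,0,0,0.5],[0,-0.08,0,0,0,0,0.5],[0,-0.08,0,0,0,0,0.5],[0,-0.09,0,0,0,0,0.5],[0.01,-0.09,0,0,0,0,0.5],[0.01,-0.09,0,0,0,0,0.5],[0.01,-0.09,0,0,0,0,0.5],[0,-0.08,0,0,0,0,0.5],[0,0,0,0,0,0,0.5],[0,0,0,0,0,0,0.5],[0,0,0,0,0,0,0.5]])

```text
time: 22.2
position: [0.5124, 0.024, 0.1968]
ee_rot: [[0.141, 0.989, 0.049], [0.99, -0.141, -0.002], [0.005, 0.049, -0.999]]
wrist_force: [0.3, -0.4, -0.3]
grip_width: 0.0428
grasp_force: 0.0
```

```bash
python3 - <<'E'
from h import *
plan([(.4846,.0325,.2),(.5632,.0167,.1),(.5632,.0167,.009)],168.6)
for c in('top','side'):
    im,d=snap(c,c+'4.png'); print(lm('dish1_bowl',c)); print([lm('cap%d_mid'%k,c)[:3] for k in (1,2)]); grey(c)
    P=cloud(c,d)
    K=(np.hypot(P[...,0]-.6885,P[...,1]+.0087)<.045)&(P[...,2]>.158)&(P[...,2]<.19)&(d>0)
    q=P[K]
    if len(q)>20:print('bar',K.sum(),q.mean(0).round(4),cv2.minAreaRect((q[:,:2]*1000).astype(np.float32)), np.degrees(np.arctan2(*np.linalg.eigh(np.cov(q[:,:2].T))[1][::-1,1])))
a=cv2.imread('pics/side4.png')[180:290,170:340]
cv2.imwrite('pics/c4.png',cv2.resize(a,None,fx=4,fy=4,interpolation=cv2.INTER_CUBIC))
E
```

```text
t 22.2 p [0.5124 0.024  0.1968] yaw 81.9 grip 0.0428 j6 -3.0 j1 -11.0
 turn [ 0.082  0.063 -2.89 ] minrows 11
 shift [ 0.058   0.0056 -0.0063] minrows 1
 shift [-1.603e-01  1.000e-04  2.000e-01] minrows 3
 shift [0.    0.    0.182] minrows 3
[(0.79, [0.3497, -0.3727, 0.016]), (0.58, [0.485, -0.4876, 0.0169]), (0.39, [0.6407, 0.0002, 0.0133]), (0.36, [0.607, -0.2714, 0.0604])]
[[], [(0.44, [0.725, 0.2021, 0.0143])]]
top 114 [420. 151.] ([0.7653, -0.446], np.float64(223.6), np.float64(25.14))
top 226 [345. 242.] ([0.4993, -0.2557], np.float64(119.2), np.float64(1.38))
bar 114 [ 0.6872 -0.0087  0.1741] ((687.5533447265625, -9.248903274536133), (53.63303756713867, 15.241534233093262), 84.98760223388672) 87.95823809014637
[(0.9, [0.3498, -0.3735, 0.0144]), (0.55, [0.6417, 0.0024, 0.0142])]
[[], [(0.41, [0.6388, -0.0018, 0.0103])]]
side 141 [392. 131.] ([0.3, -0.4759], np.float64(193.8), np.float64(3.21))
side 67 [305. 186.] ([0.5167, -0.234], np.float64(329.8), np.float64(27.64))
side 62 [327. 201.] ([0.458, -0.1781], np.float64(125.5), np.float64(30.68))
side 327 [264. 255.] ([0.6332, 0.0071], np.float64(171.2), np.float64(3.98))
side 84 [191. 250.] ([0.7571, 0.0212], np.float64(179.0), np.float64(32.44))
bar 171 [ 0.6864 -0.0031  0.1731] ((686.183837890625, -6.991085052490234), (55.98666000366211, 16.796314239501953), 86.97665405273438) 87.1007620979402
```

View pics/c4.png

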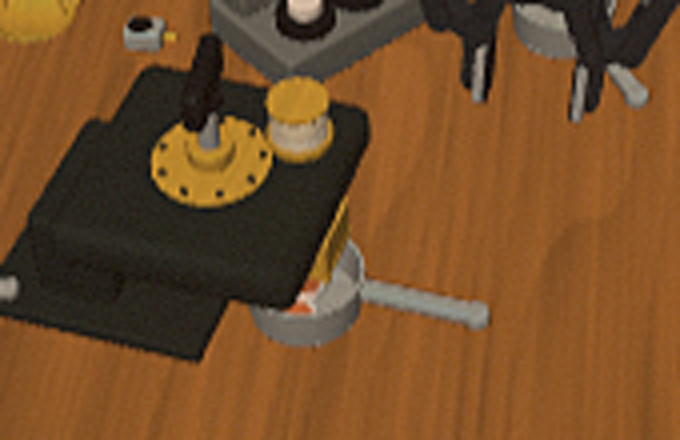

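The knob bar has turned to 88°, i.e. two clicks, and capsules show in the dish at about (310,295). I'll regrip the handle.

Emit:
step_arm(rows=[[0,0,0,0.0068,0.0052,-0.2408,0.5],[0,0,0,0.0068,0.0052,-0.2408,0.5],[0,0,0,0.0068,0.0052,-0.2408,0.5],[0,0,0,0.0068,0.0052,-0.2408,0.5],[0,0,0,0.0068,0.0052,-0.2408,0.5],[0,0,0,0.0068,0.0052,-0.2408,0.5],[0,0,0,0.0068,0.0052,-0.2408,0.5],[0,0,0,0.0068,0.0052,-0.2408,0.5],[0,0,0,0.0068,0.0052,-0.2408,0.5],[0,0,0,0.0068,0.0052,-0.2408,0.5],[0,0,0,0.0068,0.0052,-0.2408,0.5],[0,0,0,0.0068,0.0052,-0.2408,0.5],[0,0,0,0,0,0,0.5],[0,0,0,0,0,0,0.5],[0,0,0,0,0,0,0.5]])

```text
time: 24.2
position: [0.5112, 0.0243, 0.1956]
ee_rot: [[-0.98, 0.2, -0.003], [0.2, 0.98, 0.0], [0.003, -0.0, -1.0]]
wrist_force: [-0.0, 1.3, -0.2]
grip_width: 0.0427
grasp_force: 0.0
```

```bash
python3 - <<'E'
from h import *
plan([(.5632,.0167,.1),(.5632,.0167,.009)],168.6)
E
```

```text
t 24.2 p [0.5112 0.0243 0.1956] yaw 168.5 grip 0.0427 j6 -89.0 j1 -10.0
 turn [-0.001 -0.005 -0.004] minrows 1
 shift [-0.1049  0.0056  0.1912] minrows 3
 shift [0.    0.    0.182] minrows 3
```

Emit:
step_arm(rows=[[-0.05,0.0028,0,0,0,0,0.5],[-0.055,0.0028,0.02,0,0,0,0.5],[0,0,0.08,0,0,0,0.5],[0,0,0.09,0,0,0,0.45],[0,0,0.08,0,0,0,0.4],[0,0,0.07,0,0,0,0.4],[0,0,0.03,0,0,0,0.4],[0,0,0,0,0,0,0.4],[0,0,0,0,0,0,0.4],[0,0,0,0,0,0,0.1],[0,0,0,0,0,0,0],[0,0,0,0,0,0,0],[0,0,0,0,0,0,0],[0,0,0,0,0,0,0],[0,0,0,0,0,0,0]], newtons=40)

```text
time: 25.7
position: [0.5632, 0.0166, 0.0113]
ee_rot: [[-0.98, 0.198, -0.001], [0.198, 0.98, -0.0], [0.001, -0.0, -1.0]]
wrist_force: [-1.8, 0.2, 6.4]
grip_width: 0.0107
grasp_force: 41.3
```

```bash
python3 - <<'E'
from h import *
s=sense();p=s['position']; print(s['wrist_force'],s['grip_width'])
u=np.array([np.cos(np.radians(168.5)),np.sin(np.radians(168.5))])
b=p[:2]-.0755*u; print('axis',b)
# tray frame yaw 54.2
t=np.array([.5015,.3145]);X=np.array([np.cos(np.radians(54.2)),np.sin(np.radians(54.2))]);Y=np.array([-X[1],X[0]])
for y in(.06,-.06): print(y,t+Y*y-X*.0+(-X)*.0755)
for c in('side','top'): print(lm('tray_in',c))
im,d=snap('top');P=cloud('top',d)
m=[r for r in spotter.silhouettes('tray_in','top') if r['p']>.5][0]['region']&(d>0)&(P[...,2]<.03)&(np.hypot(P[...,0]-.5,P[...,1]-.315)<.17)
print(cv2.minAreaRect((P[m][:,:2]*1000).astype(np.float32)))
E
```

```text
[-1.78615561  0.15365196  6.42026564] 0.010671610606083575
axis [0.63720513 0.0015878 ]
0.06 [0.40867187 0.28836214]
-0.06 [0.50599952 0.21816722]
[(0.2, [0.6359, -0.0007, 0.0487])]
[(0.95, [0.5078, 0.3147, 0.0023])]
((500.39373779296875, 316.61224365234375), (151.5961456298828, 281.0793762207031), 53.20762634277344)
```

Emit:
step_arm(rows=[[0,0,-0.008,0,0,0,0],[0,0,-0.008,0,0,0,0],[0.02,0,0,0,0,0,0],[0.04,0,0,0,0,0,0],[0.05,0,0,0,0,0,0],[0.05,0,0,0,0,0,0],[0.05,0,0,0,0,0,0],[0.02,0,-0.03,0,0,0,0],[0,0,-0.05,0,0,0,0],[0,0,-0.03,0,0,-0.1,0],[0,0,0,0,0,-0.2,0],[0,0,0,0,0,-0.2,0],[0,0,0,0,0,-0.2,0],[0,0,0,0,0,-0.2,0],[0,0,0,0,0,-0.2,0],[0,0,0,0,0,-0.2,0],[0,0,0,0,0,-0.2,0],[0,0,0,0,0,-0.2,0],[0,0,0,0,0,-0.2,0],[0,0,0,0,0,-0.2,0]])

```text
time: 27.9
position: [0.4499, 0.0394, 0.0738]
ee_rot: [[-0.618, -0.787, -0.003], [-0.787, 0.618, 0.0], [0.002, 0.003, -1.0]]
wrist_force: [-0.0, -0.7, -1.5]
grip_width: 0.0111
grasp_force: 40.3
```

Emit:
step_arm(rows=[[0,0,0,0,0,-0.08,0],[0,0,0,0,0,0,0],[0,0,0,0,0,0,0]])

```text
time: 28.2
position: [0.4501, 0.0394, 0.0738]
ee_rot: [[-0.589, -0.808, -0.003], [-0.808, 0.589, 0.0], [0.002, 0.002, -1.0]]
wrist_force: [-0.5, 0.7, -1.2]
grip_width: 0.0108
grasp_force: 40.3
```

```bash
python3 - <<'E'
from h import *
plan([(.3997,.2757,.0785),(.3997,.2757,.0152)],234)
im,d=snap('side','s5.png'); cv2.imwrite('pics/c5.png',cv2.resize(cv2.imread('pics/s5.png')[200:420,200:420],None,fx=2.7,fy=2.7))
print(lm('dish1_bowl','side'))
E
```

```text
t 28.2 p [0.4501 0.0394 0.0738] yaw -126.1 grip 0.0108 j6 -154.0 j1 -10.0
 turn [ 0.005 -0.003 -0.002] minrows 1
 shift [-0.3231  0.3593 -0.0094] minrows 6
 shift [0.     0.     0.1266] minrows 2
[(0.78, [0.4805, -0.4859, 0.0169]), (0.75, [0.4954, 0.1015, 0.071])]
```

View pics/c5.png

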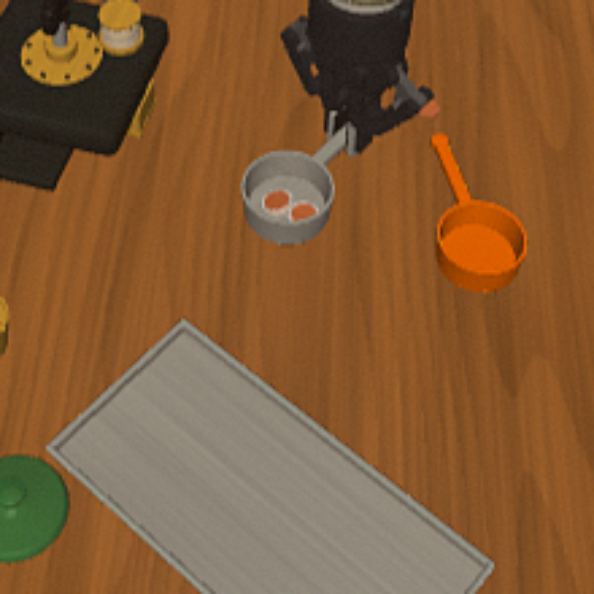

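Two capsules lie in the gripped dish at (277,202) and (303,213), and the tray is clear. I'll set it down at the left of the tray.

Emit:
step_arm(rows=[[-0.02,0.024,0,0,0,0,0],[-0.04,0.045,0,0,0,0,0],[-0.05,0.055,0,0,0,0,0],[-0.05,0.055,0,0,0,0,0],[-0.05,0.055,0,0,0,0,0],[-0.05,0.055,0,0,0,0,0],[-0.04,0.045,0,0,0,0,0],[-0.023,0.025,0,0,0,0,0],[0,0,0,0,0,0,0],[0,0,0,0,0,0,0],[0,0,0,0,0,0,0],[0,0,0.04,0,0,0,0],[0,0,0.04,0,0,0,0],[0,0,0.02,0,0,0,0],[0,0,0.01,0,0,0,0],[0,0,0.004,0,0,0,0],[0,0,0,0,0,0,0],[0,0,0,0,0,0,0]])

```text
time: 30.1
position: [0.4001, 0.2757, 0.0175]
ee_rot: [[-0.588, -0.809, -0.002], [-0.809, 0.588, 0.0], [0.001, 0.002, -1.0]]
wrist_force: [0.1, 0.0, -1.6]
grip_width: 0.0108
grasp_force: 40.3
```

Emit:
step_arm(rows=[[0,0,0.003,0,0,0,0],[0,0,0.003,0,0,0,0],[0,0,0,0,0,0,0],[0,0,0,0,0,0,0]])

```text
time: 30.5
position: [0.3999, 0.2756, 0.0145]
ee_rot: [[-0.588, -0.809, -0.002], [-0.809, 0.588, 0.0], [0.001, 0.002, -1.0]]
wrist_force: [-1.6, -1.2, 5.5]
grip_width: 0.0109
grasp_force: 41.3
```

Emit:
step_arm(rows=[[0,0,0,0,0,0,0.2],[0,0,0,0,0,0,0.3],[0,0,0,0,0,0,0.4],[0,0,0,0,0,0,0.4],[0,0,-0.04,0,0,0,0.4],[0,0,-0.08,0,0,0,0.4],[0,0,-0.08,0,0,0.1,0.4],[0,0,0,0,0,0.25,0.4],[0,0,0,0,0,0.25,0.4],[0,0,0,0,0,0.25,0.4],[0,0,0,0,0,0.25,0.4],[0,0,0,0,0,0.25,0.4],[0,0,0,0,0,0.25,0.4],[0,0,0,0,0,0.25,0.4],[0,0,0,0,0,0.25,0.4],[0,0,0,0,0,0.25,0.4],[0,0,0,0,0,0.25,0.4],[0,0,0,0,0,0.25,0.4],[0,0,0,0,0,0.25,0.4],[0,0,0,0,0,0.25,0.4]])

```text
time: 32.5
position: [0.3999, 0.2756, 0.1139]
ee_rot: [[-0.685, 0.729, -0.003], [0.729, 0.685, 0.0], [0.002, -0.002, -1.0]]
wrist_force: [-1.3, 0.2, -0.7]
grip_width: 0.0343
grasp_force: 0.0
```

Emit:
step_arm(rows=[[0,0,0,0,0,0.25,0.4],[0,0,0,0,0,0.23,0.4],[0,0,0,0,0,0,0.4],[0,0,0,0,0,0,0.4]])

```text
time: 32.9
position: [0.3999, 0.2756, 0.1139]
ee_rot: [[-0.489, 0.872, -0.003], [0.872, 0.489, 0.0], [0.001, -0.002, -1.0]]
wrist_force: [-0.5, -0.3, 0.4]
grip_width: 0.034
grasp_force: 0.0
```

```bash
python3 - <<'E'
from h import *
for c in('top','side'): grey(c); print(lm('dish1_bowl',c))
plan([(.4624,-.19,.10),(.4624,-.19,.0095)],119.2)
snap('side','s6.png')
E
```

```text
top 118 [420. 151.] ([0.7674, -0.4435], np.float64(223.2), np.float64(25.18))
top 226 [345. 242.] ([0.4992, -0.2556], np.float64(119.1), np.float64(1.31))
[(0.72, [0.352, -0.3729, 0.0163]), (0.6, [0.4825, -0.4906, 0.0137])]
side 148 [388. 129.] ([0.3073, -0.4956], np.float64(176.2), np.float64(21.07))
side 349 [315. 185.] ([0.4989, -0.2559], np.float64(118.4), np.float64(1.76))
side 80 [190. 250.] ([0.7443, 0.0224], np.float64(175.4), np.float64(31.58))
[(0.8, [0.3487, -0.3735, 0.0173]), (0.56, [0.4457, 0.3382, 0.0171])]
t 33.1 p [0.3999 0.2756 0.114 ] yaw 119.2 grip 0.0339 j6 -9.0 j1 21.0
 turn [-0.004 -0.003 -0.   ] minrows 1
 shift [-0.8737 -0.3452  0.0279] minrows 11
 shift [0.    0.    0.181] minrows 3
```

View pics/s6.png

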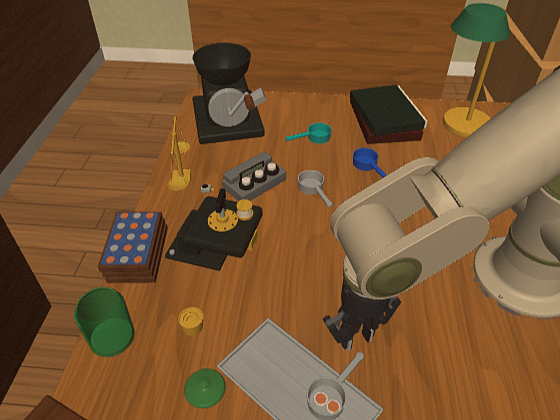

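The first dish stands in the tray at (326,398) with both capsules showing; the second is still at (311,180). Going for the second.

Emit:
step_arm(rows=[[-0.03,-0.012,0,0,0,0,0.5],[-0.06,-0.024,0,0,0,0,0.5],[-0.08,-0.032,0,0,0,0,0.5],[-0.08,-0.032,0,0,0,0,0.5],[-0.08,-0.032,0,0,0,0,0.5],[-0.08,-0.032,0,0,0,0,0.5],[-0.08,-0.032,0,0,0,0,0.5],[-0.08,-0.032,0,0,0,0,0.5],[-0.08,-0.032,0,0,0,0,0.5],[-0.08,-0.032,0,0,0,0,0.5],[-0.08,-0.03,0,0,0,0,0.5],[-0.0437,-0.0232,0,0,0,0,0.5],[-0.02,0,0,0,0,0,0.5],[0,0,0,0,0,0,0.5],[0,0,0,0,0,0,0.5],[0,0,0,0,0,0,0.5]])

```text
time: 34.75
position: [0.4616, -0.1888, 0.1138]
ee_rot: [[-0.488, 0.873, -0.003], [0.873, 0.488, 0.0], [0.002, -0.002, -1.0]]
wrist_force: [-1.2, 0.3, -0.1]
grip_width: 0.0427
grasp_force: 0.0
```

```bash
python3 - <<'E'
from h import *
for c in('top','side'): grey(c); print([x for x in lm('dish1_bowl',c) if x[1][0]>.4])
plan([(.4624,-.19,.10),(.4624,-.19,.0095)],119.2)
E
```

```text
top 114 [420. 151.] ([0.76, -0.4522], np.float64(38.1), np.float64(25.07))
top 267 [155. 260.] ([0.4445, 0.336], np.float64(234.4), np.float64(1.39))
[(0.8, [0.4839, -0.4904, 0.0158]), (0.74, [0.4475, 0.3372, 0.0171]), (0.39, [0.726, 0.2023, 0.0166])]
side 142 [384. 129.] ([0.3228, -0.4963], np.float64(172.6), np.float64(16.32))
side 333 [314. 186.] ([0.4988, -0.2556], np.float64(118.6), np.float64(2.16))
side 83 [191. 250.] ([0.7698, 0.021], np.float64(183.0), np.float64(31.56))
[(0.94, [0.4489, 0.3391, 0.0193]), (0.44, [0.4808, -0.4877, 0.0169])]
t 35.0 p [ 0.4618 -0.1895  0.1139] yaw 119.2 grip 0.0424 j6 -65.0 j1 -36.0
 turn [-0.004 -0.003 -0.001] minrows 1
 shift [-0.0015  0.0006  0.0277] minrows 1
 shift [0.    0.    0.181] minrows 3
```

Emit:
step_arm(rows=[[0,0,0.05,0,0,0,0.45],[0,0,0.06,0,0,0,0.4],[0,0,0.06,0,0,0,0.4],[0,0,0.0287,0,0,0,0.4],[0,0,0.01,0,0,0,0.4],[0,0,0,0,0,0,0.4],[0,0,0,0,0,0,0.1],[0,0,0,0,0,0,0],[0,0,0,0,0,0,0],[0,0,0,0,0,0,0],[0,0,0,0,0,0,0],[0,0,0,0,0,0,0]], newtons=40)

```text
time: 36.15
position: [0.4617, -0.1901, 0.0098]
ee_rot: [[-0.487, 0.874, -0.002], [0.874, 0.487, -0.0], [0.001, -0.002, -1.0]]
wrist_force: [-0.3, 1.6, 5.2]
grip_width: 0.0112
grasp_force: 41.5
```

Emit:
step_arm(rows=[[0,0,-0.01,0,0,0,0],[0,0,-0.01,0,0,0,0],[0,0,0,0,0,-0.1,0],[0,0,0,0,0,-0.2,0],[0,0,0,0,0,-0.2,0],[0,0,0,0,0,-0.2,0],[0,0,0,0,0,-0.2,0],[0,0,0,0,0,-0.2,0],[0,0,0,0,0,-0.2,0],[0,0,0,0,0,-0.2,0],[0,0,0,0,0,-0.147,0],[0,0,0,0,0,0,0],[0,0,0,0,0,0,0]])

```text
time: 37.45
position: [0.4613, -0.19, 0.0194]
ee_rot: [[-0.98, 0.201, -0.003], [0.201, 0.98, 0.0], [0.003, -0.0, -1.0]]
wrist_force: [-0.4, 0.3, -2.3]
grip_width: 0.0113
grasp_force: 40.6
```

```bash
python3 - <<'E'
from h import *
plan([(.4666,.0354,.02),(.5646,.0158,.02)],168.6)
E
```

```text
t 37.5 p [ 0.4613 -0.19    0.0194] yaw 168.4 grip 0.0113 j6 -114.0 j1 -36.0
 turn [-0.001 -0.006 -0.007] minrows 1
 shift [ 0.0787  0.444  -0.0012] minrows 6
 shift [-0.1999  0.0003  0.    ] minrows 3
```

Emit:
step_arm(rows=[[0.004,0.024,0,0,0,-0.007,0],[0.009,0.05,0,0,0,0,0],[0.0107,0.06,0,0,0,0,0],[0.0107,0.06,0,0,0,0,0],[0.0107,0.06,0,0,0,0,0],[0.0107,0.06,0,0,0,0,0],[0.0107,0.06,0,0,0,0,0],[0.0082,0.046,0,0,0,0,0],[0.004,0.024,0,0,0,0,0],[0,0,0,0,0,0,0],[0,0,0,0,0,0,0],[0,0,0,0,0,0,0]])

```text
time: 38.65
position: [0.4664, 0.0345, 0.0194]
ee_rot: [[-0.98, 0.197, -0.003], [0.197, 0.98, 0.0], [0.002, -0.0, -1.0]]
wrist_force: [0.6, 0.6, -0.4]
grip_width: 0.0108
grasp_force: 40.6
```

```bash
python3 - <<'E'
from h import *
plan([(.5646,.0158,.02)],168.6)
for c in('top','side'): snap(c); print([x for x in lm('dish1_bowl',c) if x[1][0]>.4])
E
```

```text
t 38.6 p [0.4664 0.0345 0.0194] yaw 168.7 grip 0.0108 j6 -89.0 j1 -10.0
 turn [-0.001 -0.005  0.002] minrows 1
 shift [-0.2     0.0022 -0.0012] minrows 3
[(0.97, [0.4849, -0.4902, 0.0148]), (0.66, [0.4479, 0.3401, 0.0175])]
[(0.87, [0.4845, -0.4867, 0.0166]), (0.6, [0.4463, 0.3359, 0.0146])]
```

Emit:
step_arm(rows=[[-0.02,0.0022,0,0,0,0,0],[-0.04,0,0,0,0,0,0],[-0.04,0,0,0,0,0,0],[-0.04,0,0,0,0,0,0],[-0.04,0,0,0,0,0,0],[-0.018,0,0,0,0,0,0],[0,0,0,0,0,0,0],[0,0,0,0,0,0,0],[0,0,0.01,0,0,0,0],[0,0,0.0085,0,0,0,0],[0,0,0,0,0,0,0],[0,0,0,0,0,0,0]])

```text
time: 40.05
position: [0.5632, 0.0172, 0.01]
ee_rot: [[-0.981, 0.195, -0.003], [0.195, 0.981, 0.0], [0.003, -0.0, -1.0]]
wrist_force: [-2.8, 0.4, 4.2]
grip_width: 0.0109
grasp_force: 41.3
```

Emit:
step_arm(rows=[[0,0,0,0,0,0,0.2],[0,0,0,0,0,0,0.3],[0,0,0,0,0,0,0.4],[0,0,0,0,0,0,0.4],[0,0,-0.03,0,0,0,0.4],[0,0,-0.06,0,0,0,0.4],[0.08,0,-0.04,0,0,0,0.4],[0.08,0,-0.06,0,0,0,0.4],[0,0,-0.09,0,0,0,0.4],[0,0,-0.09,0,0,0,0.5],[0,0,-0.035,0,0,0,0.5],[0,0,0,0,0,0,0.5],[0,0,0,0,0,0,0.5]])

```text
time: 41.35
position: [0.4853, 0.0327, 0.2119]
ee_rot: [[-0.981, 0.195, -0.003], [0.195, 0.981, 0.0], [0.003, -0.0, -1.0]]
wrist_force: [0.1, -0.9, -1.1]
grip_width: 0.0428
grasp_force: 0.0
```

Emit:
step_arm(rows=[[0,0,0,0,0,0.1,0.5],[0,0,0,0,0,0.25,0.5],[0,0,0,0,0,0.25,0.5],[0,0,0,0,0,0.25,0.5],[0,0,0,0,0,0.25,0.5],[0,0,0,0,0,0.25,0.5],[0,0,0,0,0,0.25,0.5],[0,0,0,0,0,0.25,0.5],[0,0,0,0,0,0.25,0.5],[0,0,0,0,0,0.25,0.5],[0,0,0,0,0,0.25,0.5],[0,0,0,0,0,0.067,0.5],[0,0,0,0,0,0,0.5],[0,0,0,0,0,0,0.5]])

```text
time: 42.75
position: [0.4853, 0.0327, 0.2115]
ee_rot: [[0.021, 1.0, -0.005], [1.0, -0.021, 0.001], [0.0, -0.005, -1.0]]
wrist_force: [0.5, 0.3, 0.4]
grip_width: 0.0429
grasp_force: 0.0
```

```bash
python3 - <<'E'
from h import *
for c in('top','side'): snap(c); print([x for x in lm('dish1_bowl',c) if x[1][0]>.4],lm('knob_grip',c)); grey(c)
plan([(.6885,-.0088,.215),(.6885,-.0088,.149)],88.6)
E
```

```text
[(0.7, [0.4851, -0.4894, 0.0113]), (0.61, [0.448, 0.3353, 0.0189])] [(0.57, [0.689, -0.0089, 0.1658]), (0.37, [0.6075, -0.2716, 0.0635])]
top 117 [419. 151.] ([0.759, -0.4518], np.float64(221.4), np.float64(24.57))
top 271 [155. 260.] ([0.4445, 0.3359], np.float64(234.2), np.float64(1.51))
[(0.93, [0.4488, 0.3406, 0.0143])] [(0.84, [0.6926, -0.0112, 0.168])]
side 142 [390. 130.] ([0.3039, -0.4844], np.float64(185.6), np.float64(3.13))
side 329 [264. 255.] ([0.6338, 0.0081], np.float64(171.6), np.float64(4.06))
side 86 [191. 249.] ([0.7784, 0.0205], np.float64(178.7), np.float64(31.36))
t 43.1 p [0.4856 0.0327 0.2126] yaw 88.7 grip 0.0429 j6 -9.0 j1 -10.0
 turn [-0.005 -0.     0.004] minrows 1
 shift [-0.073   0.4077 -0.0048] minrows 5
 shift [0.    0.    0.132] minrows 2
```

Emit:
step_arm(rows=[[-0.01,0.05,0,0,0,0,0.5],[-0.015,0.09,0,0,0,0,0.5],[-0.018,0.09,0,0,0,0,0.5],[-0.015,0.09,0,0,0,0,0.5],[-0.015,0.0877,0,0,0,0,0.5],[0,0,0,0,0,0,0.5],[0,0,0,0,0,0,0.5],[0,0,0,0,0,0,0.5],[0,0,0.06,0,0,0,0.5],[0,0,0.05,0,0,0,0.5],[0,0,0.018,0,0,0,0.5],[0,0,0,0,0,0,0.5],[0,0,0,0,0,0,0.1],[0,0,0,0,0,0,0],[0,0,0,0,0,0,0],[0,0,0,0,0,0,0],[0,0,0,0,0,0,0],[0,0,0,0,0,0,0]], newtons=30)

```text
time: 44.95
position: [0.6881, -0.0084, 0.15]
ee_rot: [[0.022, 1.0, -0.002], [1.0, -0.022, -0.0], [-0.0, -0.002, -1.0]]
wrist_force: [-7.0, 0.4, 6.7]
grip_width: 0.0116
grasp_force: 32.9
```

Emit:
step_arm(rows=[[0,0,0,0,0,0.1,0],[0,0,0,0,0,0.2,0],[0,0,0,0,0,0.2,0],[0,0,0,0,0,0.2,0],[0,0,0,0,0,0.2,0],[0,0,0,0,0,0.2,0],[0,0,0,0,0,0.2,0],[0,0,0,0,0,0.1,0],[0,0,0,0,0,0.2,0],[0,0,0,0,0,0.2,0],[0,0,0,0,0,0.2,0],[0,0,0,0,0,0.2,0],[0,0,0,0,0,0.2,0],[0,0,0,0,0,0.2,0],[0,0,0,0,0,0.11,0],[0,0,0,0,0,0,0],[0,0,0,0,0,0,0],[0,0,0,0,0,0,0],[0,0,0,0,0,0,0]])

```text
time: 46.85
position: [0.6884, -0.0087, 0.15]
ee_rot: [[0.992, 0.129, -0.001], [0.129, -0.992, -0.001], [-0.002, 0.001, -1.0]]
wrist_force: [-5.7, -1.0, 5.1]
grip_width: 0.0118
grasp_force: 32.8
```

Emit:
step_arm(rows=[[0,0,0,0,0,0,0.3],[0,0,0,0,0,0,0.5],[0,0,0,0,0,0,0.5],[0,0,0,0,0,0,0.5],[0,0,-0.06,0,0,0,0.5],[0,0,-0.07,0,0,0,0.5],[-0.06,0,0,0,0,0,0.5],[-0.09,0,0,0,0,0,0.5],[-0.09,0,0,0,0,0,0.5],[-0.08,0,0,0,0,0,0.5],[-0.05,0,0,0,0,0,0.5],[0,0,0,0,0,0,0.5],[0,0,0,0,0,0,0.5]])

```text
time: 48.15
position: [0.5056, -0.0324, 0.2141]
ee_rot: [[0.992, 0.129, -0.001], [0.129, -0.992, -0.0], [-0.001, -0.0, -1.0]]
wrist_force: [1.1, 0.4, -1.3]
grip_width: 0.0426
grasp_force: 0.0
```

```bash
python3 - <<'E'
from h import *
for c in('top','side'):
    im,d=snap(c,c+'7.png')
    P=cloud(c,d)
    K=(np.hypot(P[...,0]-.6885,P[...,1]+.0087)<.045)&(P[...,2]>.158)&(P[...,2]<.19)&(d>0)
    q=P[K]
    if len(q)>20:print('bar',K.sum(),q.mean(0).round(4),np.degrees(np.arctan2(*np.linalg.eigh(np.cov(q[:,:2].T))[1][::-1,1])))
plan([(.5632,.0170,.215),(.5632,.0170,.011)],168.6)
a=cv2.imread('pics/side7.png')[180:420,170:400]
cv2.imwrite('pics/c7.png',cv2.resize(a,None,fx=2.5,fy=2.5,interpolation=cv2.INTER_CUBIC))
E
```

```text
bar 96 [ 0.6871 -0.0086  0.1756] -171.28805241226715
bar 271 [ 0.6875 -0.0053  0.171 ] -171.46298293441816
t 48.2 p [ 0.506  -0.0323  0.2135] yaw 7.4 grip 0.0426 j6 66.0 j1 -17.0
 turn [-0.006 -0.    -5.372] minrows 21
 shift [-0.0928  0.1192 -0.003 ] minrows 2
 shift [0.    0.    0.408] minrows 5
```

View pics/c7.png

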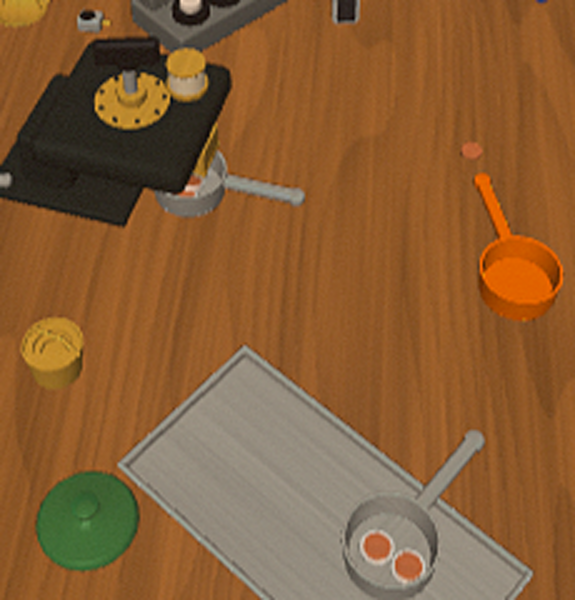

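The knob is at four clicks, the second dish is under the spout with a capsule showing, and the first dish in the tray holds two at (377,547) and (408,566). I'll grip the second with the tool half-turned.

Emit:
step_arm(rows=[[0,0,0,0,0,0.2,0.5],[0,0,0,0,0,0.227,0.5],[0,0,0,0,0,0.2,0.5],[0.0464,-0.0596,0,0,0,0,0.5],[0.0464,-0.0596,0,0,0,0,0.5],[0,0,0,0,0,0,0.5],[0,0,0,0,0,0,0.5],[0,0,0,0,0,0,0.5]])

```text
time: 49.05
position: [0.5622, 0.0167, 0.2131]
ee_rot: [[0.98, -0.198, -0.003], [-0.198, -0.98, 0.0], [-0.003, 0.001, -1.0]]
wrist_force: [-0.0, 0.2, -0.3]
grip_width: 0.0424
grasp_force: 0.0
```

Emit:
step_arm(rows=[[0,0,0.06,0,0,0,0.5],[0,0,0.08,0,0,0,0.5],[0,0,0.09,0,0,0,0.45],[0,0,0.08,0,0,0,0.4],[0,0,0.06,0,0,0,0.4],[0,0,0.03,0,0,0,0.4],[0,0,0.005,0,0,0,0.4],[0,0,0,0,0,0,0.4],[0,0,0,0,0,0,0.4],[0,0,0,0,0,0,0.1],[0,0,0,0,0,0,0],[0,0,0,0,0,0,0],[0,0,0,0,0,0,0],[0,0,0,0,0,0,0],[0,0,0,0,0,0,0]], newtons=40)

```text
time: 50.55
position: [0.5621, 0.017, 0.0113]
ee_rot: [[0.98, -0.197, -0.002], [-0.197, -0.98, -0.0], [-0.002, 0.0, -1.0]]
wrist_force: [-2.6, 0.8, 5.6]
grip_width: 0.0109
grasp_force: 41.5
```

Emit:
step_arm(rows=[[0,0,-0.008,0,0,0,0],[0,0,-0.008,0,0,0,0],[-0.02,0,0,0,0,0,0],[-0.04,0,0,0,0,0,0],[-0.05,0,0,0,0,0,0],[-0.05,0,0,0,0,0,0],[-0.05,0,0,0,0,0,0],[-0.02,0,-0.03,0,0,0,0],[0,0,-0.05,0,0,0,0],[0,0,-0.03,0,0,-0.1,0],[0,0,0,0,0,-0.2,0],[0,0,0,0,0,-0.2,0],[0,0,0,0,0,-0.2,0],[0,0,0,0,0,-0.2,0],[0,0,0,0,0,-0.2,0],[0,0,0,0,0,-0.2,0],[0,0,0,0,0,-0.2,0],[0,0,0,0,0,-0.2,0],[0,0,0,0,0,-0.2,0],[0,0,0,0,0,-0.2,0]])

```text
time: 52.55
position: [0.4491, 0.0398, 0.0742]
ee_rot: [[0.618, 0.787, -0.003], [0.787, -0.618, 0.0], [-0.002, -0.003, -1.0]]
wrist_force: [0.6, 0.9, -1.9]
grip_width: 0.0108
grasp_force: 40.6
```

Emit:
step_arm(rows=[[0,0,0,0,0,-0.08,0],[0,0,0,0,0,0,0],[0,0,0,0,0,0,0]])

```text
time: 52.85
position: [0.4492, 0.0398, 0.0742]
ee_rot: [[0.589, 0.808, -0.003], [0.808, -0.589, 0.0], [-0.002, -0.002, -1.0]]
wrist_force: [-0.0, -0.5, -1.4]
grip_width: 0.0113
grasp_force: 40.6
```

```bash
python3 - <<'E'
from h import *
X=np.array([np.cos(np.radians(54)),np.sin(np.radians(54))]);Y=np.array([-X[1],X[0]])
t=np.array([.502,.3145])-Y*.05-X*(.016+.0755);print(t)
for c in('top','side'): snap(c); print([x for x in lm('dish1_bowl',c) if x[1][0]>.4 and x[1][1]>0])
plan([(t[0],t[1],.074),(t[0],t[1],.0145)],54)
E
```

```text
[0.4886685  0.21108568]
[(0.85, [0.4464, 0.3391, 0.0171])]
[(0.8, [0.4497, 0.3387, 0.0161]), (0.5, [0.4964, 0.1042, 0.0774])]
t 53.0 p [0.4493 0.0397 0.0742] yaw 54.0 grip 0.0112 j6 26.0 j1 -10.0
 turn [-0.004  0.003 -0.001] minrows 1
 shift [ 0.3236 -0.1377  0.0004] minrows 4
 shift [0.    0.    0.119] minrows 2
```

Emit:
step_arm(rows=[[0.02,-0.008,0,0,0,0,0],[0.045,-0.019,0,0,0,0,0],[0.06,-0.026,0,0,0,0,0],[0.06,-0.026,0,0,0,0,0],[0.06,-0.026,0,0,0,0,0],[0.045,-0.019,0,0,0,0,0],[0.0336,-0.0137,0,0,0,0,0],[0,0,0,0,0,0,0],[0,0,0,0,0,0,0],[0,0,0,0,0,0,0],[0,0,0.04,0,0,0,0],[0,0,0.04,0,0,0,0],[0,0,0.02,0,0,0,0],[0,0,0.01,0,0,0,0],[0,0,0.006,0,0,0,0],[0,0,0.002,0,0,0,0],[0,0,0,0,0,0,0],[0,0,0,0,0,0,0],[0,0,0,0,0,0,0]])

```text
time: 54.95
position: [0.4888, 0.2112, 0.0155]
ee_rot: [[0.588, 0.809, -0.002], [0.809, -0.588, 0.0], [-0.001, -0.002, -1.0]]
wrist_force: [1.0, -0.2, -2.5]
grip_width: 0.011
grasp_force: 40.6
```

Emit:
step_arm(rows=[[0,0,0.002,0,0,0,0],[0,0,0.001,0,0,0,0],[0,0,0,0,0,0,0],[0,0,0,0,0,0,0]])

```text
time: 55.35
position: [0.4887, 0.211, 0.0143]
ee_rot: [[0.588, 0.809, -0.002], [0.809, -0.588, -0.0], [-0.001, -0.002, -1.0]]
wrist_force: [-2.6, -2.8, 7.4]
grip_width: 0.0108
grasp_force: 41.7
```

Emit:
step_arm(rows=[[0,0,0,0,0,0,0.2],[0,0,0,0,0,0,0.3],[0,0,0,0,0,0,0.4],[0,0,0,0,0,0,0.4],[0,0,-0.04,0,0,0,0.4],[0,0,-0.08,0,0,0,0.4],[0,0,-0.09,0,0,0,0.4],[0,0,-0.09,0,0,0,0.2],[-0.08,0,-0.08,0,0,0,0],[-0.09,0,0,0,0,0,0],[-0.08,0,0,0,0,0,0],[0,0,0,0,0,0,0],[0,0,0,0,0,0,0],[0,0,0,0,0,0,0]])

```text
time: 56.75
position: [0.4188, 0.1142, 0.1992]
ee_rot: [[0.587, 0.809, -0.002], [0.809, -0.587, 0.0], [-0.001, -0.002, -1.0]]
wrist_force: [0.4, 0.2, 0.2]
grip_width: -0.0004
grasp_force: 0.0
```

```bash
python3 - <<'E'
from h import *
X=np.array([np.cos(np.radians(54)),np.sin(np.radians(54))]);Y=np.array([-X[1],X[0]])
for c in('top','side'):
    im,d=snap(c,c+'8.png'); print(c,[(x,np.round([(np.array(x[1][:2])-[.502,.3145])@X,(np.array(x[1][:2])-[.502,.3145])@Y],3)) for x in lm('dish1_bowl',c) if x[1][1]>.1]); grey(c)
plan([(.6072,-.2712,.205),(.6072,-.2712,.075),(.6072,-.2712,.052)],44.6)
a=cv2.imread('pics/side8.png')[140:420,170:430]
cv2.imwrite('pics/c8.png',cv2.resize(a,None,fx=2.1,fy=2.1,interpolation=cv2.INTER_CUBIC))
E
```

```text
top [((0.77, [0.4487, 0.3382, 0.019]), array([-0.012,  0.057]))]
top 115 [420. 151.] ([0.7508, -0.4603], np.float64(43.4), np.float64(24.69))
top 124 [168. 220.] ([0.5361, 0.2753], np.float64(81.4), np.float64(21.08))
top 188 [149. 255.] ([0.4461, 0.3382], np.float64(234.4), np.float64(13.49))
side [((0.97, [0.4465, 0.3384, 0.0136]), array([-0.013,  0.059]))]
side 152 [257. 169.] ([0.6537, -0.2504], np.float64(233.8), np.float64(9.91))
side 80 [190. 249.] ([0.7502, 0.0212], np.float64(358.3), np.float64(31.64))
t 57.0 p [0.4184 0.1141 0.199 ] yaw 54.1 grip 0.0005 j6 36.0 j1 -0.0
 turn [-0.004  0.003  0.315] minrows 2
 shift [-0.2722  0.8137 -0.0121] minrows 10
 shift [0.   0.   0.26] minrows 3
 shift [0.    0.    0.046] minrows 1
```

View pics/c8.png

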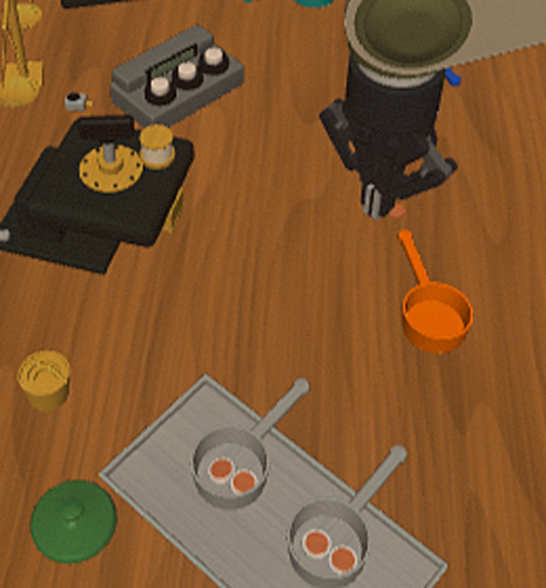

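Both dishes stand in the tray, each with two capsules: (220,469)/(243,482) and (317,543)/(343,559). Nothing else has moved, so on to the right key.

Emit:
step_arm(rows=[[0,0,0,0,0,0.157,0],[0,0,0,0,0,0.158,0],[-0.013,0.04,0,0,0,0,0],[-0.0267,0.08,0,0,0,0,0],[-0.0267,0.08,0,0,0,0,0],[-0.0267,0.08,0,0,0,0,0],[-0.0267,0.08,0,0,0,0,0],[-0.0267,0.08,0,0,0,0,0],[-0.0267,0.08,0,0,0,0,0],[-0.0267,0.08,0,0,0,0,0],[-0.0267,0.08,0,0,0,0,0],[-0.0267,0.08,0,0,0,0,0],[-0.0193,0.0537,0,0,0,0,0],[0,0,0.08,0,0,0,0],[0,0,0.08,0,0,0,0],[0,0,0.06,0,0,0,0],[0,0,0.02,0,0,0,0],[0,0,0,0,0,0,0],[0,0,0,0,0,0,0],[0,0,0,0,0,0,0]])

```text
time: 59.05
position: [0.6072, -0.2722, 0.0807]
ee_rot: [[0.712, 0.702, 0.0], [0.702, -0.712, -0.002], [-0.001, 0.001, -1.0]]
wrist_force: [-0.4, 0.5, -0.4]
grip_width: -0.0
grasp_force: 0.0
```

Emit:
step_arm(rows=[[0,0,0.03,0,0,0,0],[0,0,0.016,0,0,0,0],[0,0,0.011,0,0,0,0],[0,0,0,0,0,0,0],[0,0,0,0,0,0,0],[0,0,0,0,0,0,0]])

```text
time: 59.65
position: [0.6063, -0.2718, 0.0518]
ee_rot: [[0.712, 0.702, -0.002], [0.702, -0.712, -0.0], [-0.002, -0.002, -1.0]]
wrist_force: [-6.8, 3.2, 16.9]
grip_width: 0.0002
grasp_force: 7.9
```

Emit:
step_arm(rows=[[0,0,-0.03,0,0,0,0],[0,0,-0.06,0,0,0,0],[0,0,-0.08,0,0,0,0],[0,0,-0.08,0,0,0,0],[0,0,0,0,0,0,0],[0,0,0,0,0,0,0],[0,0,0,0,0,0,0],[0,0,0,0,0,0,0]])

```text
time: 60.45
position: [0.6061, -0.2715, 0.1735]
ee_rot: [[0.713, 0.702, -0.005], [0.702, -0.713, 0.002], [-0.002, -0.005, -1.0]]
wrist_force: [-0.2, -0.2, -0.2]
grip_width: 0.0004
grasp_force: 0.0
```

```bash
python3 - <<'E'
from h import *
snap('side','s9.png');snap('top','t9.png')
cv2.imwrite('pics/c9.png',cv2.vconcat([cv2.resize(cv2.imread('pics/s9.png')[140:420,150:430],None,fx=1.1,fy=1.1),cv2.resize(cv2.imread('pics/t9.png')[80:340,80:420],(308,235))]))
E
```

```text
(no output)
```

View pics/c9.png

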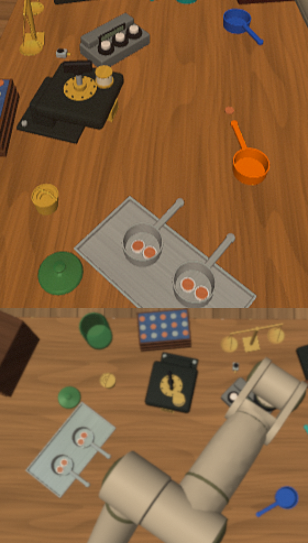

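Both views show the two filled dishes in the tray, the keys up and the arm clear, so I'm handing in.

```bash
python3 -c "
from cell import ctrl
print(ctrl.close_job())"
```

```text
the job is handed in; nothing more can be done
None
```

I've handed the job in: both grey dishes present (I found no third) stand in the tray with two farthings each, the knob is on four clicks, and the left, middle and right keys were pressed in order; hand-in returned no verdict.

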